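Hang the work lamp on its stud and close the keeper

TASK

Hang the yellow work lamp on the sloped blue stand: slip its keyhole over the brass-headed stud, slide it down the slope until it is fully home, square and flush on the face, and let go. Then swing the red keeper bar shut over its upper edge until it rests in its catch. Leave the other things on the bench where they are.

Things in the scene. Friction and masses are not known exactly. Their poses are not given: they have to be found in the camera images.
- lamp_handle (a point): Centre of the handle of the loose yellow work lamp (0.5 kg), 42 mm in front of the lamp's back; it starts lying back down on the bench. Axes: x towards the keyhole end (the top when hung), y across, z out of its front. The handle is a black bar 64 mm long along x, 16 mm wide across y, 20 mm high, open beneath but for a post at each end. Take it across y.
- lamp_hole (a point): Centre of the lamp's keyhole entry, on the plate's back, 48 mm from the handle centre along the lamp's x. Octagonal, 22 mm wide. A slot 11 mm wide runs on from it along +x with 45-degree lead-in corners; an 8 mm shank meets the slot's end with its centre 22 mm from this point.
- lamp: The lamp's yellow plate, 130 x 100 x 6 mm; origin at the middle of its back, 28 mm from the handle centre along x. Two black light strips run along its long edges, up to 20 mm high from the back, 33 to 49 mm either side of its midline.
- board: Blue sloped face of the fixed lamp stand, 300 mm along the slope, 270 mm wide, rising away from the robot at 40 degrees. Origin: middle of its lower edge, on the surface. Axes: x up the slope, y across (left seen from the robot), z square out of the face. With the lamp flush and fully home its handle centre is at x = 95 mm, z = 42 mm. Stand base on the bench: 270 x 270 mm.
- stud_slot (a point): Middle of the short black cross slot on the face (x = 165 mm, y = 0 of the face). The headed stud is clamped in it, square to the face, anywhere from 12 mm left to 12 mm right of this point (new each time, not reported: find it by touch or eye). Shank 8 mm thick; brass head 16 mm across; from the face to the head's underside 8.5 mm, to its top 13.5 mm.
- keeper (a joint): Angle of the red keeper bar (180 x 16 mm, 4 to 15 mm above the face) about its hinge. 0: shut, straight across the face towards its -y, in its catch, 4 mm above the upper edge of a lamp fully home (a lamp not home blocks it). Grows as the bar swings up the slope: at 1.57 it points up the slope; limit 1.9. Starts open, stays where left, takes 2 to 3 N at the knob.
- keeper_knob (a point): Middle of the black round knob on the keeper bar, 100 mm from the hinge axis: 18 mm across, standing square out of the face from 14 to 46 mm above it (this point 30 mm above the face).
- keeper_hinge (a point): Keeper's hinge axis where it meets the face: x = 200 mm, y = 95 mm of the face. The axis is square to the face; a pin rises 22 mm here.
- catch (a point): Foot of the keeper's steel catch on the face (x = 184 mm, y = -83 mm of the face). Catch 18 mm high, from x = 177 to 217 mm and y = -74 to -97 mm of the face.
- tape: Bystander, to be left alone: orange ring of tape lying flat, 90 mm across, 25 mm high; origin at the centre of its underside.
- spray_can: Bystander, to be left alone: upright green-labelled can, 64 mm across, 170 mm high; origin at the centre of its underside.
- screw_jar: Bystander, to be left alone: upright glass jar with red cap, 72 mm across, 85 mm high; origin at the centre of its underside.
- wrench: Bystander, to be left alone: steel wrench lying flat, 190 mm long along its x; origin under its middle.
- hammer: Bystander, to be left alone: hammer lying flat, 270 mm long along its x; origin under its middle.
- screwdriver: Bystander, to be left alone: blue-handled screwdriver lying flat, 200 mm long along its x; origin under its middle.
- mug: Bystander, to be left alone: white mug, upright, 80 mm across, 90 mm high, handle to its +y; origin at the centre of its underside.
There are look-alikes about, which are no part of the job. What is meant by the lamp is not pink, and is the larger of those in its own colour.

How it is judged:
On the way, in this order (a step that is already met when the one before it is completed fails the run):
1. the lamp hangs on the stud, fully home and flush, released by the gripper (x of lamp_handle in the frame of board between 0.089 and 0.101 m and y of lamp_handle in the frame of board between -0.02 and 0.02 m and z of lamp_handle in the frame of board between 0.035 and 0.0465 m and angle between the z axis of lamp_handle and the z axis of board, either way round below 0.07 rad and angle between the x axis of lamp_handle and the x axis of board, either way round below 0.15 rad and contact force between lamp and the fingers below 0.3 N and value of joint keeper above 0.5 rad), for 0.2 s.
2. the keeper bar is closed in its catch with the lamp still home (x of lamp_handle in the frame of board between 0.089 and 0.101 m and y of lamp_handle in the frame of board between -0.02 and 0.02 m and z of lamp_handle in the frame of board between 0.035 and 0.0465 m and angle between the z axis of lamp_handle and the z axis of board, either way round below 0.07 rad and angle between the x axis of lamp_handle and the x axis of board, either way round below 0.15 rad and contact force between lamp and the fingers below 0.3 N and value of joint keeper below 0.06 rad), for 0.2 s.
At the end, for the whole second after the job is handed in: The released lamp rests on the stud: handle centre at board x 89 to 101 mm, y within 20 mm, z 35 to 46.5 mm, its back parallel to the face within 0.07 rad, turned under 0.15 rad; keeper closed within 0.06 rad (it stayed open until the lamp was hung and released) (all of step 2 and linear speed of lamp below 0.01 m/s); the robot touches nothing.
It fails at once if a bystander is moved more than 30 mm (distance of any of tape, spray_can, screw_jar, wrench, hammer, screwdriver, mug from where it was at the start of the episode above 0.03 m).
It also fails if it takes over 72 s, if anything falls off the work surface, if the arm or the gripper's body presses on something with over 40 N, if the wrist force passes 120 N, or if a joint passes its speed limit or range.

ROBOT

A 7-joint arm with a two-finger parallel gripper is mounted at the origin on the work surface. World frame = base frame: x ahead of the robot, y to its left, z up, the work surface at z = 0. Lengths are in m, angles in rad, forces in N, time in s.
With the tool pointing down it reaches from about 0.4 to 0.85 m from the base axis. Payload 10.4 kg.
Tool frame: the origin (TCP) lies at the very end of the fingers, on their centre line; the grasp point (between the pads) lies 19 mm behind it; z points along the fingers, y is the direction in which the jaws open and shut (so a half turn about z gives the same grasp; the last joint's range is limited). The gripper opens to 87 mm and grips with 3 to 60 N. Pads are 19 mm wide; open, the fingers measure 117 mm over their backs; the gripper's body (75 mm by 190 mm) begins 51 mm behind the grasp point.
Start: joints at [1.24, 0.332, -0.065, 1.46, 0.022, 1.35, -0.088], TCP at [0.189, -0.596, 0.223] pointing down, gripper open.
Joint ranges: [-2.6, 2.6], [-0.5, 2.12], [-1.47, 1.34], [0.16, 2.42], [-1.27, 4.41], [0.06, 2.06], [-2.6, 2.6]. Speed limits (rad/s): [2.22, 2.22, 2.79, 2.79, 3.14, 3.14, 3.14].

INTERFACE

Orientations are given as a unit quaternion [x, y, z, w].
In Python, from bench import read_state, camera, close_job, recognise, masks_of gives the robot as it stands.
- The arm moves only by the tool play_rows, never from a script. Its argument "moves" is a list of rows, each a list of 3 entries, a list of its own where there are three numbers: the shift along the tool's x, y, z in cm, then the turn, a rotation vector about the tool's x, y, z in rad, then the finger opening in cm, from 0 to 8.7. In form: [[[dx, dy, dz], [ax, ay, az], jaw], ...]. A call has 1 to 8 rows; each row is the pose to reach, as a shift and turn from the pose commanded when the call began, along the tool's axes at that moment; what a row does not reach only later rows make up. A row lasts 1/8 s, in which the tool goes at most 62.5 mm and 10.7 degrees, less where a joint would pass 70% of its speed; a pose out of reach is approached as far as the arm can. A call with a gripper value outside its range is refused whole. The fingers move at their own pace and stop on an object; "grip_force" is the grip in N (left out, the last holds). Time passes only in rows, so rows that repeat a pose let the fingers close. It gives the time, the measured TCP pose, the force and the opening at its end, in the units of the state.
- read_state(): the state, without advancing time (a new reading comes with each control period).
- camera(name): name is "scene" or "top" or "wrist"; returns a dict with "frame" (420x560x3 uint8, red, green, blue), "intrinsics" (3x3 intrinsics, pixels), "camera_from_world" (4x4, takes a point from world to camera coordinates). Camera axes: x right, y down, z forward; pixel columns grow to the right and rows downward; lengths in m; the calibration is good to about 2 mm. A picture is of the moment at which its call begins. There is no depth.
- close_job(): hands the job in, once; it reports no verdict.
Trained networks look in a picture, given as the dict that the camera call returned (one of the last four; its "shot" number tells which), for a name from the list of things; names that differ only in an ending like _2 or _b are one class to them, and where a whole thing is asked for, a point or a joint stands for the part that bears it (a point fixed in the world has none). Each returns a list of dicts, best first, with "conf" (0 to 1); they miss things now and then, are a little off and sometimes report something else, mostly with a low value. They report only what shows in the picture. A call takes as long as a camera call. They do not tell look-alikes from the thing itself.
- recognise(picture, query): "at" ([column, row] in pixels, amid what is visible of it).
- masks_of(picture, query): "region" (420x560 bool, what is visible of it) and "at" ([column, row] in pixels, amid what is visible of it).
The state is a dict: "time": time; "joint_positions": joint angles; "joint_vel": joint speeds; "joint_torque": joint torques, N m; "ee_pos": TCP position; "eef_rot": TCP orientation; "ft_force": force on the tool from outside, world axes, zero at the start; "torque": the same for the moment, N m; "width": finger opening in m.
Only numpy, scipy, OpenCV 4.12 (cv2) and the standard library are available. Lean on these libraries where they do the work, as an engineer would, in place of code of your own. Each camera call takes 0.05 s, during which the arm holds its last target.

## Working session

There is one attempt and no reset: what is moved stays moved. The work goes in short steps, Python scripts to look and compute and a tool call to move; the robot and the scene stay as the last step left them, time stands still between calls to the robot, and variables do not carry over. Pictures are saved under pics/ and viewed, and the job is handed in when it is done.

Besides the shell and the picture viewer there is one more tool, called after "Emit:" as name(argument=value, ...) on one line, values as JSON. play_rows: Moves the arm, as the interface text tells. Its arguments: {"type":"object","properties":{"moves":{"type":"array","items":{"type":"array"}},"grip_force":{"type":"number"}},"required":["moves"]}

```bash
ls; mkdir -p pics; cat > h.py <<'E'
import numpy as np, cv2
from bench import *
from scipy.spatial.transform import Rotation as R
def save(p,n,scale=1,crop=None):
    im=p["frame"]
    if crop: im=im[crop[1]:crop[3],crop[0]:crop[2]]
    im=cv2.resize(im,None,fx=scale,fy=scale,interpolation=cv2.INTER_CUBIC) if scale!=1 else im
    cv2.imwrite("pics/"+n,cv2.cvtColor(im,cv2.COLOR_RGB2BGR))
def proj(p,X):
    X=np.atleast_2d(X);T=np.array(p["camera_from_world"]);K=np.array(p["intrinsics"])
    c=X@T[:3,:3].T+T[:3,3];u=c@K.T;return u[:,:2]/u[:,2:]
def ray(p,uv):
    T=np.array(p["camera_from_world"]);K=np.array(p["intrinsics"])
    d=T[:3,:3].T@np.linalg.solve(K,[uv[0],uv[1],1.]);return -T[:3,:3].T@T[:3,3],d/np.linalg.norm(d)
def onz(p,uv,z):
    o,d=ray(p,uv);return o+d*(z-o[2])/d[2]
def tri(obs):
    A=np.zeros((3,3));b=np.zeros(3)
    for p,uv in obs:
        o,d=ray(p,uv);M=np.eye(3)-np.outer(d,d);A+=M;b+=M@o
    return np.linalg.solve(A,b)
E
python3 - <<'E'
from h import *
import pickle
print(read_state())
P={}
for n in("scene","top","wrist"):
    P[n]=camera(n);save(P[n],n+"0.png",1.4)
    print(n,np.round(P[n]["camera_from_world"],3).tolist(),np.round(P[n]["intrinsics"],1).tolist())
pickle.dump(P,open("p0.pkl","wb"))
for n in P:
  for q in("lamp_handle","lamp","board","keeper_knob","keeper","stud_slot","catch","lamp_hole","keeper_hinge"):
    try: print(n,q,[(np.round(r["at"],1).tolist(),round(r["conf"],2)) for r in recognise(P[n],q)])
    except Exception as e: print(n,q,e)
E
```

```text
pics
{'time': 0.0, 'joint_positions': array([ 1.24035927,  0.33289177, -0.06469586,  1.46097284,  0.02160244,
        1.34990785, -0.08849602]), 'joint_vel': array([-0.00109731,  0.00055764,  0.0008753 ,  0.00071324,  0.00116973,
        0.00120351, -0.0013928 ]), 'joint_torque': array([ 3.03661345e-04, -6.23259902e+01,  2.48972053e-02, -3.89903498e+01,
       -6.13070838e-02,  3.96666618e-02,  1.17115678e-04]), 'ee_pos': array([ 0.18924065, -0.59523553,  0.22172647]), 'eef_rot': array([ 9.88175932e-01,  1.53322458e-01, -1.50091825e-04, -7.26758791e-04]), 'ft_force': array([-0.08875546, -0.27358479, -0.81747133]), 'torque': array([0.02404401, 0.07029441, 0.00418923]), 'width': 0.08719374968214107}
scene [[-0.245, 0.969, -0.022, 0.208], [0.62, 0.139, -0.772, -0.183], [-0.745, -0.202, -0.635, 2.082], [0.0, 0.0, 0.0, 1.0]] [[485.4, 0.0, 286.7], [0.0, 485.4, 218.0], [0.0, 0.0, 1.0]]
top [[0.027, -1.0, -0.002, -0.088], [-0.996, -0.026, -0.091, 0.522], [0.091, 0.004, -0.996, 1.17], [0.0, 0.0, 0.0, 1.0]] [[381.4, 0.0, 281.0], [0.0, 381.4, 209.5], [0.0, 0.0, 1.0]]
wrist [[0.303, -0.953, -0.0
[... 859 characters left out ...]
6, 256.6], 0.71), ([130.0, 289.1], 0.67)]
top board [([193.8, 188.5], 0.65)]
top keeper_knob [([150.3, 161.7], 0.93), ([334.8, 209.1], 0.31)]
top keeper [([148.3, 161.5], 0.71), ([195.9, 188.2], 0.34)]
top stud_slot [([195.7, 186.6], 0.58)]
top catch [([196.1, 191.2], 0.92), ([128.0, 289.0], 0.23)]
top lamp_hole [([335.9, 209.8], 0.95), ([351.7, 267.1], 0.78), ([451.0, 256.1], 0.58), ([297.9, 138.9], 0.5)]
top keeper_hinge [([193.4, 190.8], 0.93), ([119.2, 223.3], 0.17)]
wrist lamp_handle [([346.4, 28.2], 0.65)]
wrist lamp []
wrist board []
wrist keeper_knob []
wrist keeper [([198.8, 26.2], 0.49)]
wrist stud_slot []
wrist catch []
wrist lamp_hole [([345.0, 27.0], 0.62)]
wrist keeper_hinge []
```

View pics/scene0.png

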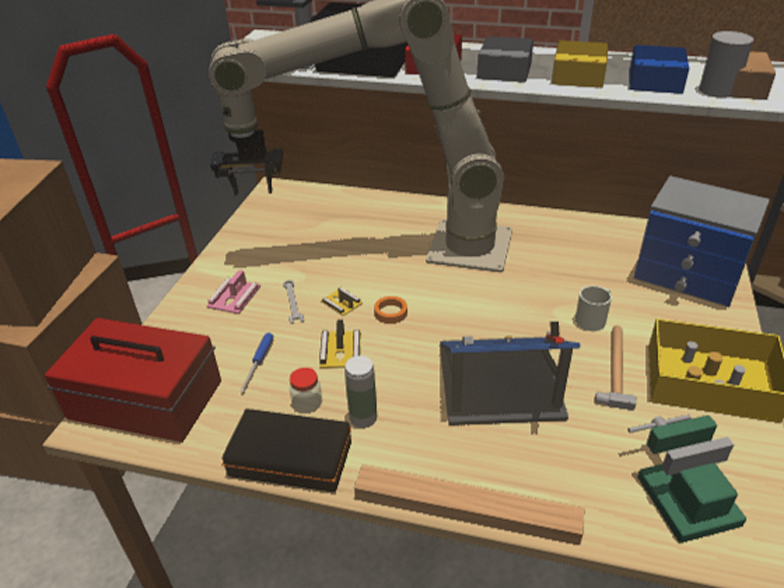

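View pics/top0.png

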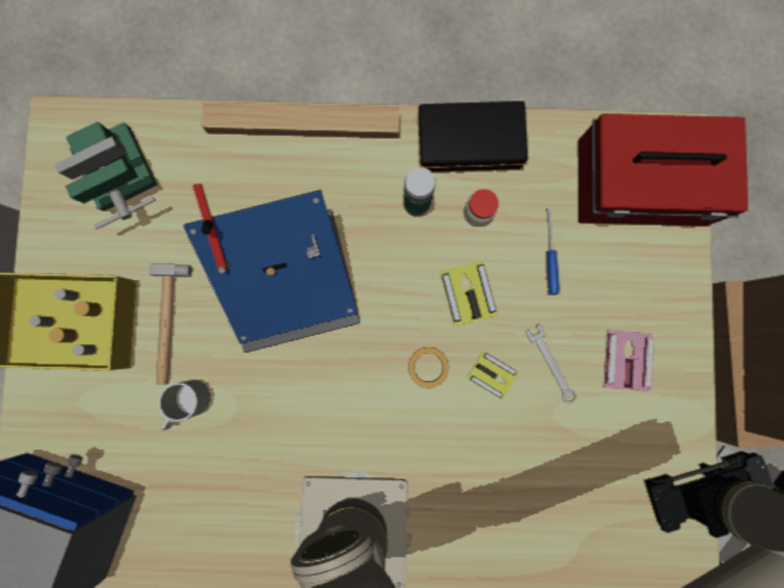

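View pics/wrist0.png

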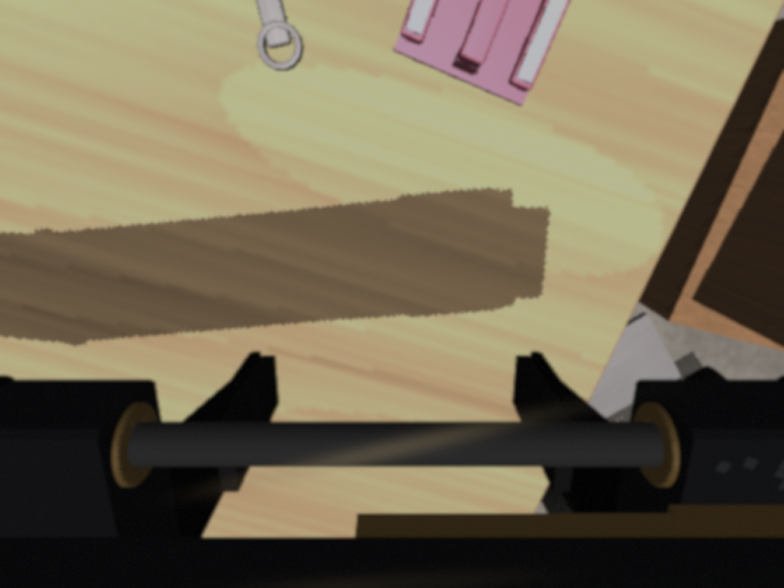

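```bash
python3 - <<'E'
from h import *
import pickle
P=pickle.load(open("p0.pkl","rb"))
save(P["top"],"c_lamp.png",6,(300,180,400,280))
save(P["top"],"c_board.png",5.5,(125,125,265,255))
save(P["scene"],"c_scene.png",5,(210,190,290,280))
save(P["scene"],"c_sboard.png",5,(300,220,440,310))
E
```

```text
(no output)
```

View pics/c_lamp.png

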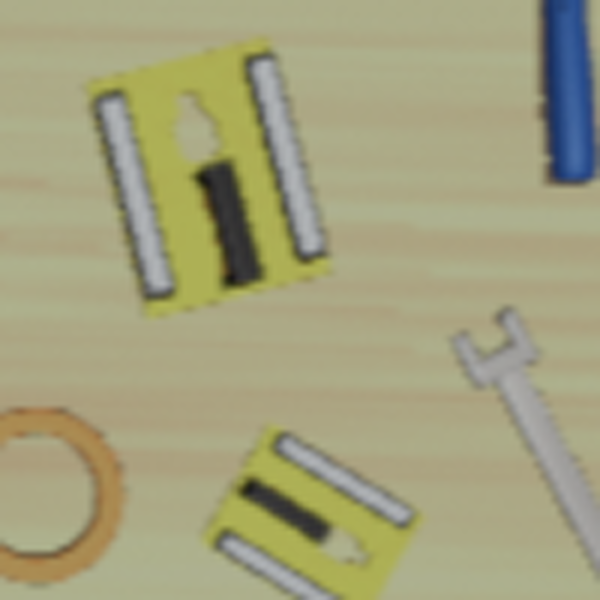

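View pics/c_board.png

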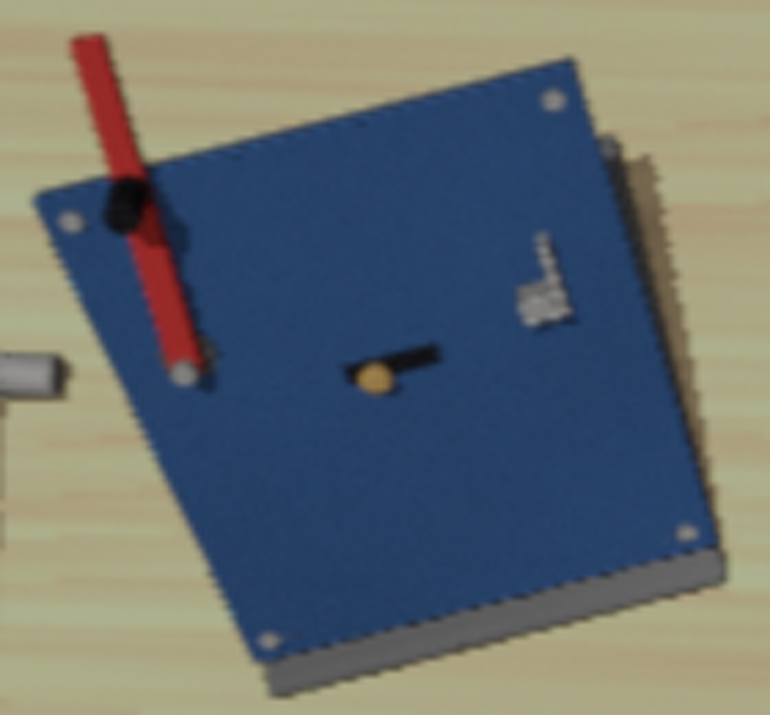

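View pics/c_sboard.png

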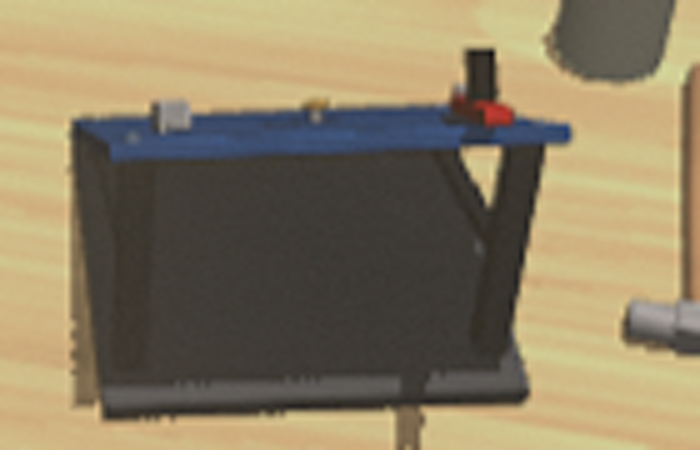

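View pics/c_scene.png

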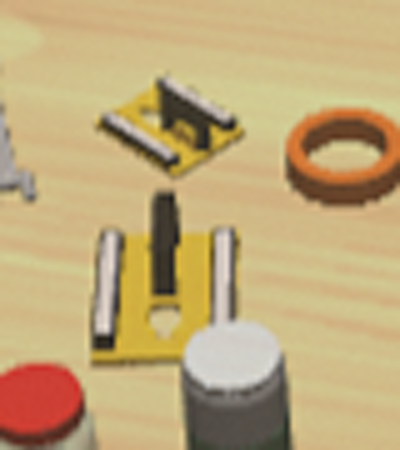

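```bash
cat > fit.py <<'E'
from h import *
import pickle
from scipy.optimize import least_squares
P=pickle.load(open("p0.pkl","rb"))
c40,s40=np.cos(np.radians(40)),np.sin(np.radians(40))
def Rb(yaw): # columns board axes
    X0=np.array([[c40,0,-s40],[0,1,0],[s40,0,c40]])
    return R.from_euler('z',yaw).as_matrix()@X0
def bw(th,p): return np.array(th[:3])+np.atleast_2d(p)@Rb(th[3]).T
if __name__=="__main__":
    t=lambda u,v:(125+u/5.5,125+v/5.5); s=lambda u,v:(300+u/5,220+v/5)
    obs=[("top",t(255,662),(0,.135,0)),("top",t(718,548),(0,-.135,0)),("top",t(37,195),(.3,.135,0)),("top",t(575,58),(.3,-.135,0)),
     ("top",t(184,374),(.2,.095,.022)),
     ("scene",s(108,147),(.3,-.135,0)),("scene",s(572,128),(.3,.135,0)),("scene",s(72,122),(0,-.135,0))]
    def f(th): return np.concatenate([(proj(P[n],bw(th,b))[0]-uv)*(1 if n=="top" else .7) for n,uv,b in obs])
    r=least_squares(f,[.5,.25,.03,.2],loss="soft_l1")
    print(np.round(r.x,4),np.degrees(r.x[3]));print(np.round(f(r.x).reshape(-1,2),1))
    np.save("board.npy",r.x)
    th=r.x
    for y in np.arange(-12,13,4): print(y,proj(P["top"],bw(th,(.165,y/1e3,.0135)))[0],proj(P["scene"],bw(th,(.165,y/1e3,.0135)))[0])
    print("stud top obs",t(376,379),"scene",s(316,104))
    print("knob obs",t(125,205))
    for a in np.arange(1.2,1.9,.1): print(a,proj(P["top"],bw(th,(.2+.1*np.sin(a),.095-.1*np.cos(a),.046)))[0])
    l=lambda u,v:(300+u/6,180+v/6)
    lo=[(l(88,83),(.065,.05)),(l(268,38),(.065,-.05)),(l(330,268),(-.065,-.05)),(l(148,317),(-.065,.05))]
    def lw(q,p):
        p=np.array(p);c,s_=np.cos(q[2]),np.sin(q[2]);return np.array([q[0]+c*p[0]-s_*p[1],q[1]+s_*p[0]+c*p[1],p[2]])
    g=lambda q:np.concatenate([proj(P["top"],lw(q,(*b,.006)))[0]-uv for uv,b in lo])
    r2=least_squares(g,[.5,-.2,.2]);print("lamp",np.round(r2.x,4),np.round(g(r2.x).reshape(-1,2),1))
    h=lw(r2.x,(-.028,0,.042));print("handle",h,proj(P["top"],lw(r2.x,(-.028,0,.052))),proj(P["scene"],lw(r2.x,(-.028,0,.052))))
    print("recog tri",tri([(P["top"],l(229,222)),(P["scene"],(210+165/5,190+238/5))]))
E
python3 fit.py
```

```text
[0.4407 0.1341 0.0262 0.277 ] 15.868934558210194
[[-0.5 -0. ]
 [-0.1 -0.9]
 [-1.2  0.6]
 [ 0.1  0.7]
 [ 0.1 -0.3]
 [-0.8 -0.1]
 [-0.9  0.2]
 [-0.5  0.2]]
-12 [200.39728054 192.00778588] [355.52469232 241.30172266]
-8 [199.02110258 192.35551373] [356.77898951 241.25624715]
-4 [197.64471175 192.70329538] [358.03322764 241.21077378]
0 [196.26810799 193.05113083] [359.28740669 241.16530255]
4 [194.89129125 193.39902009] [360.54152669 241.11983347]
8 [193.51426148 193.74696318] [361.79558762 241.07436652]
12 [192.13701864 194.0949601 ] [363.0495895  241.02890172]
stud top obs (193.36363636363637, 193.9090909090909) scene (363.2, 240.8)
knob obs (147.72727272727272, 162.27272727272728)
1.2 [157.73308126 164.09559711]
1.3 [153.65164691 163.93522094]
1.4000000000000001 [149.59759788 164.1262768 ]
1.5000000000000002 [145.61854011 164.66809976]
1.6000000000000003 [141.76139715 165.55529498]
1.7000000000000004 [138.07161432 166.77778517]
1.8000000000000005 [134.59238873 168.32096459]
lamp [ 0.5311 -0.2445  0.2743] [[-0.3 -0.4]
 [-0.  -0.5]
 [ 0.3  0.6]
 [ 0.1  0.2]]
handle [ 0.50415009 -0.25210443  0.042     ] [[339.19576232 216.80246443]] [[241.55221928 233.38976969]]
recog tri [ 0.50445993 -0.25004164  0.03288762]
```

```bash
cat > mv.py <<'E'
from h import *
def down(yaw): # tool x along yaw, z down
    c,s=np.cos(yaw),np.sin(yaw); return np.array([[c,s,0],[s,-c,0],[0,0,-1.]])
def rel(pos,Rt):
    s=read_state();R0=R.from_quat(s["eef_rot"]).as_matrix()
    d=R0.T@(np.array(pos)-s["ee_pos"]);rv=R.from_matrix(R0.T@Rt).as_rotvec()
    print("shift cm",np.round(d*100,2),"rot",np.round(rv,3),"|d|",np.linalg.norm(d),"|r|deg",np.degrees(np.linalg.norm(rv)))
E
python3 - <<'E'
from mv import *
h=np.array([.5042,-.252,0]);c=.274
p=h+0.012*np.array([np.cos(c),np.sin(c),0])
rel(p+[0,0,.15],down(c)); print(p)
E
```

```text
shift cm [ 41.61 -23.17   7.26] rot [ 0.    -0.     0.034] |d| 0.48176800516120055 |r|deg 1.9344588690470041
[ 0.51575236 -0.24875299  0.        ]
```

Emit:
play_rows(moves=[[[5, -2.8, 0.9], [0, 0, 0.034], 8.7], [[10.4, -5.8, 1.8], [0, 0, 0.034], 8.7], [[15.6, -8.7, 2.7], [0, 0, 0.034], 7], [[20.8, -11.6, 3.6], [0, 0, 0.034], 5], [[26, -14.5, 4.5], [0, 0, 0.034], 3.4], [[31.2, -17.4, 5.4], [0, 0, 0.034], 3.4], [[36.4, -20.3, 6.3], [0, 0, 0.034], 3.4], [[41.6, -23.2, 7.2], [0, 0, 0.034], 3.4]])

```text
time: 2.5
ee_pos: [0.5167, -0.2472, 0.1506]
eef_rot: [0.991, 0.136, 0.0, 0.0]
ft_force: [0.6, -0.9, -0.0]
width: 0.0373
```

Emit:
play_rows(moves=[[[0, 0, 0], [0, 0, 0], 3.4], [[0, 0, 0], [0, 0, 0], 3.4]])

```text
time: 2.75
ee_pos: [0.5154, -0.2488, 0.1505]
eef_rot: [0.991, 0.137, -0.0, 0.0]
ft_force: [-0.9, -0.8, -0.0]
width: 0.0341
```

```bash
python3 - <<'E'
from mv import *
import pickle
s=read_state();print(s["time"],s["ee_pos"],s["width"])
p=camera("wrist");pickle.dump(p,open("w1.pkl","wb"));save(p,"w1.png",1.4)
for q in("lamp_handle","lamp","lamp_hole"): print(q,[(np.round(r["at"],1),r["conf"]) for r in recognise(p,q)])
c,sn=np.cos(.274),np.sin(.274)
def lw(x,y,z): return np.array([.5311+c*x-sn*y,-.2445+sn*x+c*y,z])
for b in [(.065,.05,.006),(.065,-.05,.006),(-.065,-.05,.006),(-.065,.05,.006),(.02,0,.006),(-.028,0,.052),(.004,0,.052),(-.06,0,.052)]: print(b,np.round(proj(p,lw(*b))[0]*1.4,1))
rel([.51575236,-.24875299,.15],down(.274))
E
```

```text
2.75 [ 0.51540342 -0.24882399  0.15050117] 0.034075587474182795
lamp_handle [(array([282.3, 181.7]), 0.78), (array([283.1, 353.6]), 0.73)]
lamp [(array([279. , 181.1]), 0.91), (array([524.3, 377.9]), 0.66), (array([282.2, 352.5]), 0.61)]
lamp_hole [(array([281.8, 350. ]), 0.8), (array([280.6, 183.6]), 0.78), (array([522.2, 376.2]), 0.56)]
(0.065, 0.05, 0.006) [312.3 145.7]
(0.065, -0.05, 0.006) [479.  145.7]
(-0.065, -0.05, 0.006) [469.2 346. ]
(-0.065, 0.05, 0.006) [322.  346.1]
(0.02, 0, 0.006) [395.7 220.7]
(-0.028, 0, 0.052) [395.9 317.5]
(0.004, 0, 0.052) [395.9 262.4]
(-0.06, 0, 0.052) [395.8 369. ]
shift cm [ 0.11 -0.08  0.08] rot [ 0.001 -0.    -0.002] |d| 0.0016213422566943704 |r|deg 0.14452840529309854
```

View pics/w1.png

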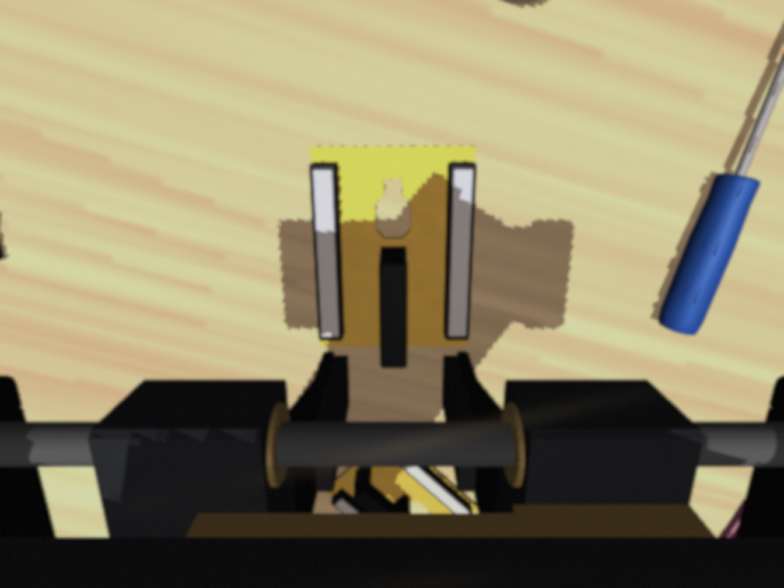

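Emit:
play_rows(moves=[[[0.1, -0.15, 4.5], [0, 0, 0], 3.4], [[0.1, -0.15, 9], [0, 0, 0], 3.4], [[0.1, -0.15, 12.2], [0, 0, 0], 3.4], [[0.1, -0.15, 12.2], [0, 0, 0], 3.4]], grip_force=40)

```text
time: 3.45
ee_pos: [0.5141, -0.2469, 0.0266]
eef_rot: [0.991, 0.136, -0.002, -0.001]
ft_force: [0.7, -0.5, 1.4]
width: 0.0339
```

```bash
python3 - <<'E'
from mv import *
p=camera("wrist");save(p,"w2.png",1.4)
s=read_state();print(s["ee_pos"],s["ft_force"])
E
```

```text
[ 0.51549106 -0.24726713  0.02858554] [ 0.18683707  0.67201443 -0.55021284]
```

View pics/w2.png

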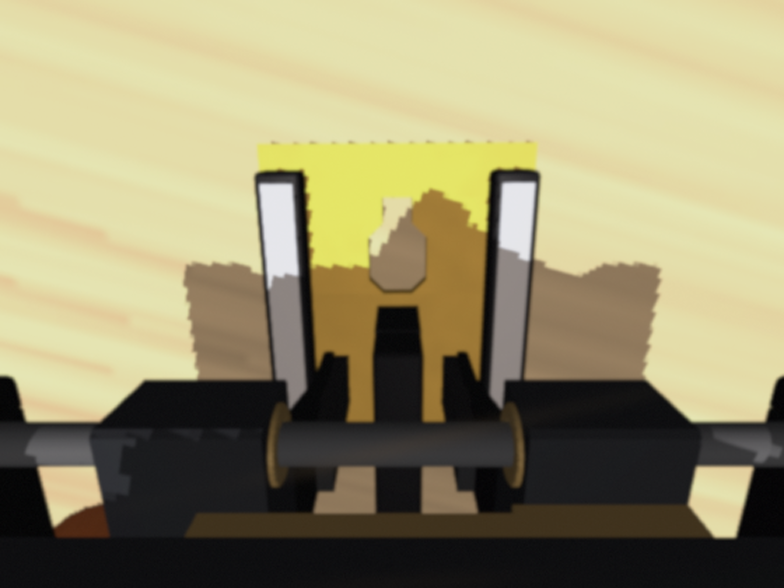

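Emit:
play_rows(moves=[[[0, 0, 0], [0, 0, 0], 0], [[0, 0, 0], [0, 0, 0], 0], [[0, 0, 0], [0, 0, 0], 0], [[0, 0, 0], [0, 0, 0], 0], [[0, 0, 0], [0, 0, 0], 0]], grip_force=50)

```text
time: 4.12
ee_pos: [0.5167, -0.2471, 0.0298]
eef_rot: [0.991, 0.137, 0.001, 0.001]
ft_force: [-2.0, -0.5, 6.3]
width: 0.0156
```

Emit:
play_rows(moves=[[[0, 0, -3], [0, 0, 0], 0], [[0, 0, -8], [0, 0, 0], 0], [[0, 0, -14], [0, 0, 0], 0], [[0, 0, -20], [0, 0, 0], 0], [[0, 0, -24], [0, 0, 0], 0], [[0, 0, -24], [0, 0, 0], 0]])

```text
time: 4.88
ee_pos: [0.5172, -0.2471, 0.2714]
eef_rot: [0.991, 0.137, 0.002, 0.001]
ft_force: [0.9, 0.3, -5.7]
width: 0.0156
```

```bash
python3 - <<'E'
from mv import *
import pickle
p=camera("wrist");save(p,"w3.png",1.4);pickle.dump(p,open("w3.pkl","wb"))
s=read_state();print(s["ee_pos"],s["ft_force"],s["width"])
E
```

```text
[ 0.51613287 -0.24678317  0.26854234] [ 0.14388311  0.14975279 -5.27901935] 0.015463089400588789
```

View pics/w3.png

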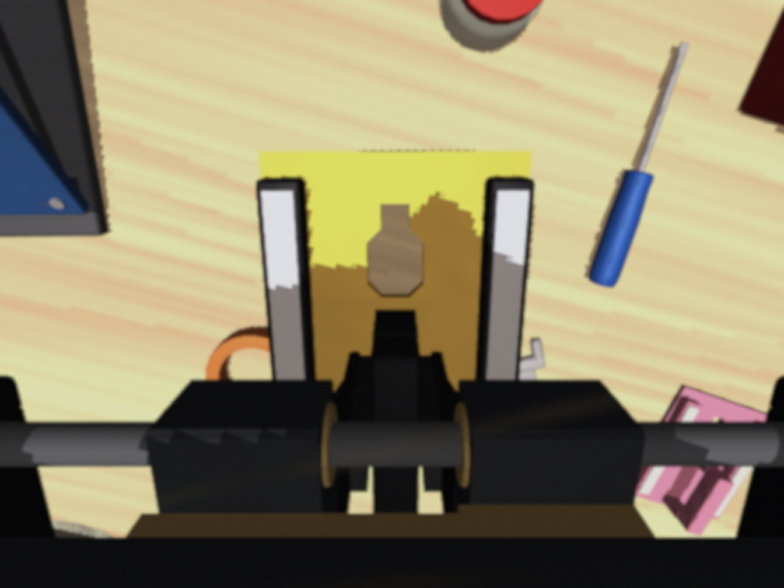

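```bash
cat > lampfit.py <<'E'
from mv import *
import pickle
from scipy.optimize import least_squares
def toolT(s):
    T=np.eye(4);T[:3,:3]=R.from_quat(s["eef_rot"]).as_matrix();T[:3,3]=s["ee_pos"];return T
# camera from tool
def CT(p,s): return np.array(p["camera_from_world"])@toolT(s)
def fit(K,C,obs,x0=(0.,0.,.028,0,0,0)):
    # lamp in tool: lamp x=tool x, lamp y=-tool y, lamp z=-tool z ; params: handle centre pos in tool, rotvec
    F=np.diag([1.,-1,-1])
    def pr(q,b):
        X=np.array(q[:3])+R.from_rotvec(q[3:]).as_matrix()@F@(np.array(b)-[-.028,0,.042])
        c=C[:3,:3]@X+C[:3,3];u=K@c;return u[:2]/u[2]
    def f(q): return np.concatenate([pr(q,b)-np.array(uv) for uv,b in obs]+[[(q[2]+.014)/.002*.3]])
    r=least_squares(f,x0);return r.x,f(r.x)
E
python3 - <<'E'
from lampfit import *
p=pickle.load(open("w3.pkl","rb"));K=np.array(p["intrinsics"])
s=read_state();C=CT(p,s);p1=pickle.load(open("w1.pkl","rb"))
print(np.round(C,4))
ob=lambda L:[((u/1.4,v/1.4),b) for u,v,b in L]
w3=ob([(260,152,(.065,.05,.006)),(531,152,(.065,-.05,.006)),(395,205,(.046,0,.006)),(368,258,(.020,.011,.006)),(424,258,(.020,-.011,.006)),(396,296,(.009,0,.006)),(396,353,(.004,0,.052))])
w2=ob([(258,144,(.065,.05,.006)),(536,144,(.065,-.05,.006)),(397,198,(.046,0,.006)),(369,250,(.020,.011,.006)),(427,250,(.020,-.011,.006)),(398,291,(.009,0,.006)),(399,354,(.004,0,.052))])
for w in(w2,w3):
    q,e=fit(K,C,w);print(np.round(q,4),np.round(e,1))
E
```

```text
[[-2.000e-04  1.000e+00 -3.900e-03 -0.000e+00]
 [-9.559e-01 -1.300e-03 -2.937e-01  2.980e-02]
 [-2.937e-01  3.700e-03  9.559e-01  1.819e-01]
 [ 0.000e+00  0.000e+00  0.000e+00  1.000e+00]]
[-0.0143  0.0014  0.0009  0.002   0.176  -0.0029] [ 0.9 -0.8 -0.4 -1.4  0.4 -2.7  0.9  5.5 -1.6  5.4 -0.3 -6.3 -0.   0.5
  2.2]
[-0.0152  0.0004 -0.0017 -0.0037  0.0955 -0.0018] [ 1.3 -1.1 -1.2 -1.4  0.5 -2.8  0.6  4.7 -1.   4.6 -0.2 -4.6 -0.   0.8
  1.8]
```

```bash
python3 - <<'E'
from lampfit import *
p=pickle.load(open("w3.pkl","rb"));K=np.array(p["intrinsics"])
s=read_state();C=CT(p,s)
ob=lambda L:[((u/1.4,v/1.4),b) for u,v,b in L]
w3=ob([(260,152,(.065,.05,.006)),(531,152,(.065,-.05,.006)),(395,205,(.046,0,.006)),(368,267,(.020,.011,.006)),(424,267,(.020,-.011,.006)),(396,296,(.009,0,.006)),(396,353,(.004,0,.052))])
w2=ob([(258,144,(.065,.05,.006)),(536,144,(.065,-.05,.006)),(397,198,(.046,0,.006)),(369,262,(.020,.011,.006)),(427,262,(.020,-.011,.006)),(398,291,(.009,0,.006)),(399,354,(.004,0,.052))])
def f(w,drop=()):
    q,e=fit(K,C,[o for i,o in enumerate(w) if i not in drop]);print(np.round(q,4),np.round(e,1))
for w in(w2,w3): f(w);f(w,(2,));f(w,(6,))
E
```

```text
[-0.012   0.0013 -0.0109  0.0016  0.0639 -0.0024] [ 0.4  0.   0.1 -0.5  0.4 -0.9  0.4  1.1 -1.1  1.  -0.3 -0.8  0.1  0.1
  0.5]
[-0.0119  0.0013 -0.011   0.0016  0.0635 -0.0021] [ 0.4 -0.2  0.2 -0.7  0.4  1.  -1.   0.9 -0.3 -0.9  0.1 -0.   0.4]
[-0.0122  0.0017 -0.0105  0.0136  0.0711 -0.0015] [ 0.2  0.   0.1 -0.4  0.5 -0.8  0.5  1.2 -1.   0.9 -0.3 -0.9  0.5]
[-0.0131  0.0004 -0.0107 -0.0035  0.015  -0.0015] [ 0.7 -0.3 -0.6 -0.6  0.5 -1.4  0.1  1.3 -0.6  1.3 -0.2 -0.7  0.   0.4
  0.5]
[-0.013   0.0004 -0.0109 -0.0036  0.0148 -0.0011] [ 0.7 -0.6 -0.4 -0.9  0.2  1.1 -0.5  1.1 -0.1 -0.9  0.1  0.2  0.5]
[-0.0145  0.0004 -0.0084 -0.0035  0.0519 -0.0016] [ 0.1  0.  -0.  -0.3  0.5 -1.1  0.2  1.3 -0.6  1.2 -0.2 -1.1  0.8]
```

```bash
cat >> mv.py <<'E'
th=np.load("board.npy")
from fit import Rb,bw
F=np.diag([1.,-1,-1])
OFF=np.array([-.013,0,-.013]) # handle in tool
def tool_for(hb,pitch=.049,yaw=0.,off=OFF):
    """tool pose so handle centre at board hb with lamp square (lamp drooped by pitch in tool)"""
    Rt=Rb(th[3])@R.from_euler('z',yaw).as_matrix()@F@R.from_euler('y',pitch).as_matrix()
    return bw(th,hb)[0]-Rt@np.array(off),Rt
def handle_now(pitch=.049,off=OFF):
    s=read_state();Rt=R.from_quat(s["eef_rot"]).as_matrix()
    B=Rb(th[3]);hb=B.T@(s["ee_pos"]+Rt@off-th[:3])
    L=B.T@Rt@R.from_euler('y',-pitch).as_matrix()@F
    print("handle board mm",np.round(hb*1e3,1),"lamp rot in board",np.round(R.from_matrix(L).as_rotvec(),3),"F board",np.round(B.T@s["ft_force"],1),"t",s["time"],"w",s["width"])
    return hb
E
python3 - <<'E'
from mv import *
pos,Rt=tool_for((.050,.009,.09));print(pos);rel(pos,Rt)
E
```

```text
[0.43707171 0.14243589 0.12661239]
shift cm [  2.91 -39.62  14.17] rot [ 0.002  0.747 -0.003] |d| 0.42176563571044706 |r|deg 42.77874132000535
```

Emit:
play_rows(moves=[[[0.4, -5, 0], [0, 0.12, 0], 0], [[0.8, -10.5, 0], [0.001, 0.28, 0], 0], [[1.2, -16, 1], [0.001, 0.45, -0.001], 0], [[1.6, -21.5, 3], [0.001, 0.6, -0.002], 0], [[2, -27, 6], [0.002, 0.747, -0.003], 0], [[2.4, -32, 9], [0.002, 0.747, -0.003], 0], [[2.8, -36.5, 12], [0.002, 0.747, -0.003], 0], [[2.9, -39.6, 14.2], [0.002, 0.747, -0.003], 0]])

```text
time: 5.92
ee_pos: [0.4804, 0.1515, 0.1498]
eef_rot: [0.929, 0.129, 0.342, -0.047]
ft_force: [1.2, -0.5, -3.8]
width: 0.0157
```

Emit:
play_rows(moves=[[[0, 0, 0], [0, 0, 0], 0], [[0, 0, 0], [0, 0, 0], 0], [[0, 0, 0], [0, 0, 0], 0]])

```text
time: 6.3
ee_pos: [0.4811, 0.1488, 0.1514]
eef_rot: [0.929, 0.128, 0.343, -0.047]
ft_force: [0.2, -0.2, -5.0]
width: 0.0157
```

```bash
python3 - <<'E'
from mv import *
import pickle
handle_now()
p=camera("wrist");pickle.dump(p,open("w4.pkl","wb"));save(p,"w4.png",1.4)
t=camera("top");save(t,"t4.png",1.4)
print("stud pred (disp px)",[np.round(proj(p,bw(th,(.165,y,.0135)))[0]*1.4,1).tolist() for y in(0,.009)], "slot", np.round(proj(p,bw(th,(.165,0,0)))[0]*1.4,1))
E
```

```text
handle board mm [100.2   3.1  81.2] lamp rot in board [-0.002  0.04  -0.002] F board [-3.1 -0.2 -3.9] t 6.3 w 0.015694948122586854
stud pred (disp px) [[402.4, 216.8], [382.2, 216.8]] slot [401.9 213.1]
```

View pics/w4.png

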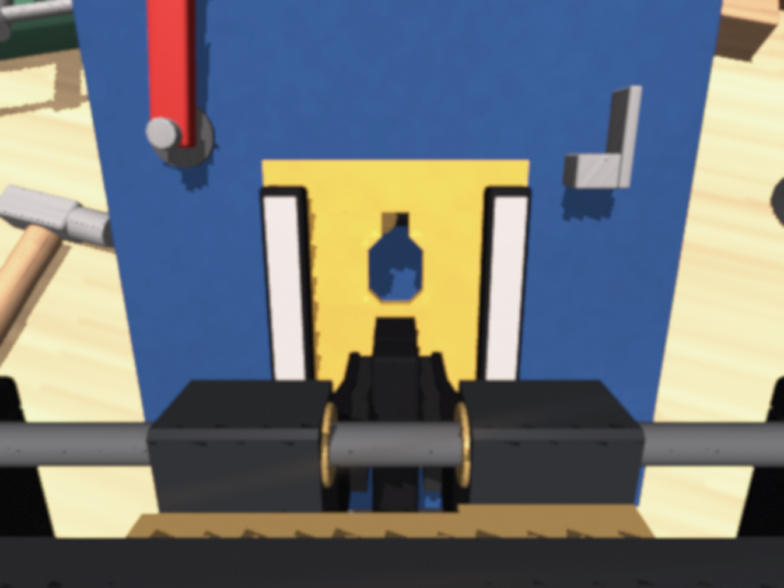

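View pics/t4.png

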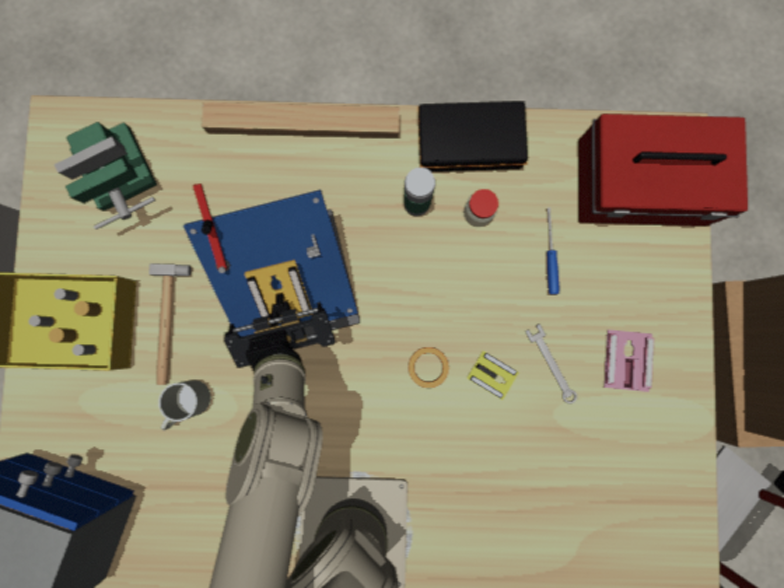

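```bash
python3 - <<'E'
from mv import *
import pickle
s=read_state();lo=[-2.6,-.5,-1.47,.16,-1.27,.06,-2.6];hi=[2.6,2.12,1.34,2.42,4.41,2.06,2.6]
for a in zip(np.round(s["joint_positions"],3),lo,hi,np.round(s["joint_vel"],3)):print(a)
pos,Rt=tool_for((.119,.009,.075));print(pos,s["ee_pos"]);rel(pos,Rt)
p=pickle.load(open("w4.pkl","rb"));save(p,"w4c.png",7,(250,130,320,230))
E
```

```text
(np.float64(0.78), -2.6, 2.6, np.float64(-0.001))
(np.float64(-0.499), -0.5, 2.12, np.float64(-0.001))
(np.float64(-1.035), -1.47, 1.34, np.float64(-0.008))
(np.float64(2.417), 0.16, 2.42, np.float64(-0.001))
(np.float64(-1.037), -1.27, 4.41, np.float64(-0.0))
(np.float64(0.43), 0.06, 2.06, np.float64(0.001))
(np.float64(-0.808), -2.6, 2.6, np.float64(-0.002))
[0.49718874 0.15952544 0.15947407] [0.48100044 0.14899258 0.15136789]
shift cm [ 1.93 -0.58  0.58] rot [ 0.002  0.04  -0.002] |d| 0.02094545806145039 |r|deg 2.28879876102173
```

View pics/w4c.png

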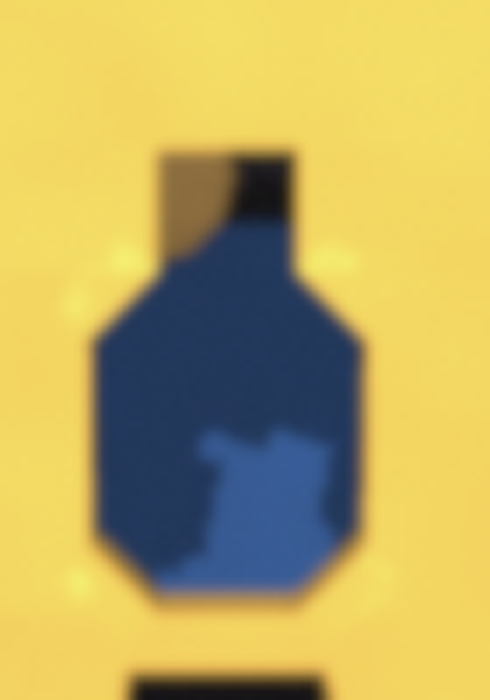

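```bash
python3 - <<'E'
from mv import *
import pickle
p=pickle.load(open("w4.pkl","rb"))
hb=handle_now()
for dz in(.036,.042): print(np.round(proj(p,bw(th,hb+[.048,0,-dz]))[0]*1.4,1), np.round(proj(p,bw(th,hb+[.037,0,-dz]))[0]*1.4,1),np.round(proj(p,bw(th,hb+[.074,0,-dz]))[0]*1.4,1))
# head circle in crop coordinates for stud y options
for y in (.008,.010,.012):
    a=np.linspace(0,2*np.pi,9);c=np.array([[.165+.008*np.sin(t),y-.008*np.cos(t),.0135] for t in a])
    print(y,np.round((proj(p,bw(th,c))-[250,130])*7).astype(int).tolist())
E
```

```text
handle board mm [100.2   3.3  81.2] lamp rot in board [-0.002  0.04  -0.002] F board [-3.5 -0.7 -4.4] t 6.4 w 0.015584859834387885
[395.2 270.5] [395.2 297.4] [395.1 203.4]
[395.2 267. ] [395.2 293.1] [395.1 201.7]
0.008 [[262, 174], [236, 110], [171, 83], [108, 110], [82, 174], [109, 238], [173, 264], [236, 237], [262, 174]]
0.01 [[240, 174], [213, 110], [149, 83], [85, 110], [60, 174], [87, 238], [151, 264], [213, 238], [240, 174]]
0.012 [[217, 174], [190, 110], [126, 83], [62, 110], [37, 174], [65, 238], [128, 264], [191, 238], [217, 174]]
```

```bash
python3 - <<'E'
from mv import *
rel(*tool_for((.117,.010,.063)))
E
```

```text
shift cm [ 1.72 -0.68  1.78] rot [ 0.002  0.04  -0.002] |d| 0.025638980132833573 |r|deg 2.28879876102173
```

Emit:
play_rows(moves=[[[1, -0.4, 0], [0, 0.02, 0], 0], [[1.7, -0.7, 0], [0.002, 0.04, -0.002], 0], [[1.7, -0.7, 0], [0.002, 0.04, -0.002], 0]])

```text
time: 6.78
ee_pos: [0.4915, 0.1606, 0.1625]
eef_rot: [0.922, 0.13, 0.362, -0.051]
ft_force: [1.5, 0.2, -4.5]
width: 0.0155
```

```bash
python3 - <<'E'
from mv import *
handle_now();rel(*tool_for((.117,.010,.063)))
E
```

```text
handle board mm [116.9  11.5  80.6] lamp rot in board [ 0.001 -0.001  0.002] F board [-1.7 -0.2 -4.4] t 6.775 w 0.015526595021108393
shift cm [-0.08  0.16  1.76] rot [-0.001 -0.001  0.002] |d| 0.017693131742636647 |r|deg 0.14141492930209873
```

Commanded pose follows the reached one. Lower to a close hover and look through the keyhole.

Emit:
play_rows(moves=[[[0, 0.1, 1], [0, 0, 0.001], 0], [[0, 0.1, 1.8], [0, 0, 0.001], 0], [[0, 0.1, 1.8], [0, 0, 0.001], 0]])

```text
time: 7.15
ee_pos: [0.5035, 0.1628, 0.1488]
eef_rot: [0.922, 0.129, 0.361, -0.051]
ft_force: [0.4, -0.4, -5.1]
width: 0.0156
```

```bash
python3 - <<'E'
from mv import *
import pickle
hb=handle_now()
p=camera("wrist");pickle.dump(p,open("w5.pkl","wb"));save(p,"w5.png",1.4);save(p,"w5c.png",7,(235,130,335,230))
print(hb)
a=np.linspace(0,2*np.pi,9)
for y in (.008,.010,.012): print(y,np.round((proj(p,bw(th,np.array([[.165+.008*np.sin(t),y-.008*np.cos(t),.0135] for t in a])))-[235,130])*7).astype(int).tolist())
print(np.round((proj(p,bw(th,hb+[.048,0,-.036]))-[235,130])*7))
E
```

```text
handle board mm [117.5  10.4  62.3] lamp rot in board [ 0.002  0.001 -0.   ] F board [-3.1 -0.5 -4. ] t 7.15 w 0.015628945468410402
[0.11746224 0.01040993 0.06233777]
0.008 [[460, 429], [433, 363], [366, 335], [298, 363], [271, 429], [298, 494], [365, 521], [431, 495], [460, 429]]
0.01 [[436, 429], [409, 363], [342, 335], [274, 363], [247, 429], [275, 494], [341, 521], [408, 495], [436, 429]]
0.012 [[413, 429], [385, 363], [318, 335], [250, 363], [223, 429], [251, 494], [318, 521], [384, 495], [413, 429]]
[[337. 455.]]
```

View pics/w5c.png

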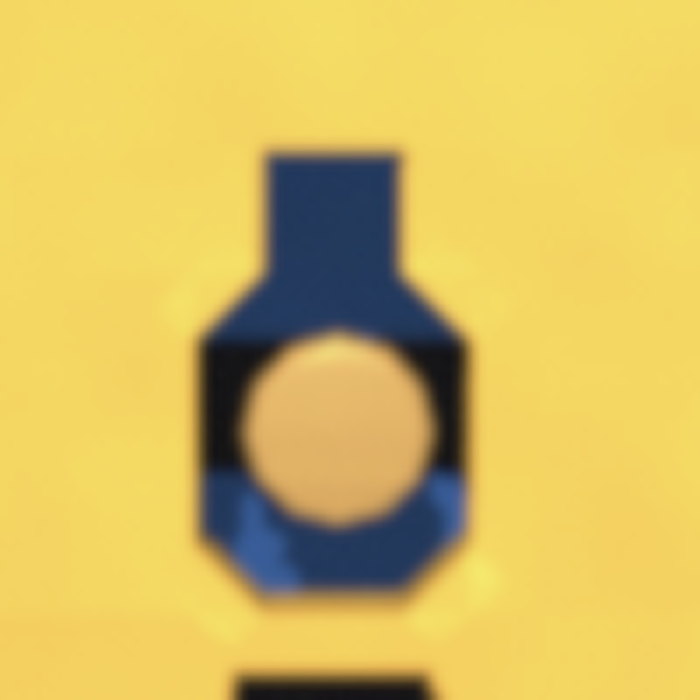

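```bash
python3 - <<'E'
from mv import *
for z in(.052,.0425):rel(*tool_for((.117,.010,z)))
E
```

```text
shift cm [-0.11  0.04  1.05] rot [-0.002  0.001  0.   ] |d| 0.010557382787177718 |r|deg 0.09942821022555451
shift cm [-0.15  0.04  2.  ] rot [-0.002  0.001  0.   ] |d| 0.020046790484000963 |r|deg 0.09942821022555451
```

Emit:
play_rows(moves=[[[-0.05, 0.04, 0.5], [0, 0, 0], 0], [[-0.08, 0.04, 1.0], [0, 0, 0], 0], [[-0.1, 0.04, 1.4], [0, 0, 0], 0], [[-0.1, 0.04, 1.8], [0, 0, 0], 0], [[-0.1, 0.04, 1.9], [0, 0, 0], 0], [[-0.1, 0.04, 1.9], [0, 0, 0], 0]])

```text
time: 7.95
ee_pos: [0.5159, 0.1658, 0.1353]
eef_rot: [0.922, 0.129, 0.362, -0.051]
ft_force: [-28.4, -6.7, 22.8]
width: 0.0157
```

```bash
python3 - <<'E'
from mv import *
import pickle
hb=handle_now()
p=camera("wrist");pickle.dump(p,open("w6.pkl","wb"));save(p,"w6.png",1.4)
rel(*tool_for((.117,.010,.0425)));rel(*tool_for((.095,.010,.0425)))
E
```

```text
handle board mm [118.5   9.9  43.8] lamp rot in board [ 0.001 -0.001  0.001] F board [-7.7  1.3 36.2] t 7.95 w 0.015727820998003975
shift cm [-0.16 -0.01  0.12] rot [-0.001 -0.001  0.001] |d| 0.0020383951860552477 |r|deg 0.0991661196867409
shift cm [-2.36 -0.01  0.01] rot [-0.001 -0.001  0.001] |d| 0.023605747131949975 |r|deg 0.0991661196867409
```

View pics/w6.png

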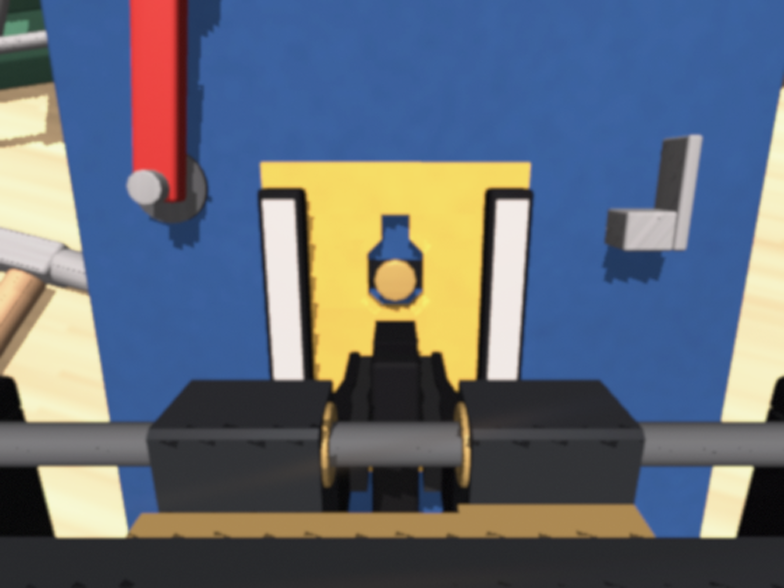

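Emit:
play_rows(moves=[[[0, 0, -0.1], [0, 0, 0], 0], [[-0.5, 0, -0.13], [0, 0, 0], 0], [[-1.0, 0, -0.15], [0, 0, 0], 0], [[-1.0, 0, -0.15], [0, 0, 0], 0]])

```text
time: 8.5
ee_pos: [0.5069, 0.1634, 0.1284]
eef_rot: [0.922, 0.129, 0.361, -0.051]
ft_force: [-0.4, 1.2, -4.7]
width: 0.016
```

```bash
python3 - <<'E'
from mv import *
hb=handle_now()
rel(*tool_for((.095,.010,.0435)))
E
```

```text
handle board mm [107.   10.   44.6] lamp rot in board [0.001 0.001 0.001] F board [-3.   1.2 -3.5] t 8.5 w 0.015980148733733525
shift cm [-1.2   0.    0.05] rot [-0.001  0.001  0.001] |d| 0.01199659160136422 |r|deg 0.09521770551480004
```

Emit:
play_rows(moves=[[[-0.5, 0, 0.0], [0, 0, 0], 0], [[-1.0, 0, 0.0], [0, 0, 0], 0], [[-1.2, 0, 0.0], [0, 0, 0], 0], [[-1.3, 0, 0.0], [0, 0, 0], 0]])

```text
time: 9.0
ee_pos: [0.5046, 0.1627, 0.1238]
eef_rot: [0.923, 0.129, 0.36, -0.05]
ft_force: [-40.2, -7.6, 38.8]
width: 0.0157
```

```bash
python3 - <<'E'
from mv import *
hb=handle_now()
p=camera("wrist");save(p,"w7.png",1.4)
E
```

```text
handle board mm [102.2  10.   42.6] lamp rot in board [-0.     0.003  0.001] F board [-6.2  3.7 55.9] t 9.0 w 0.01566781413597659
```

View pics/w7.png

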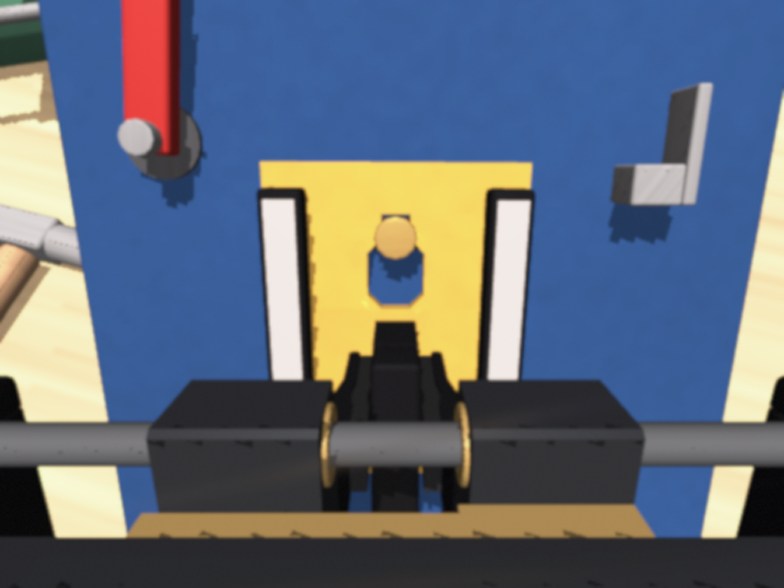

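```bash
python3 - <<'E'
from mv import *
print(np.round(read_state()["joint_positions"],3))
rel(*tool_for((.095,.010,.0435)))
E
```

```text
[ 0.927 -0.387 -1.242  2.414 -1.267  0.269 -0.576]
shift cm [-0.72 -0.   -0.13] rot [0.    0.003 0.001] |d| 0.007313679707367887 |r|deg 0.1561262019292294
```

Emit:
play_rows(moves=[[[0, 0, -0.15], [0, 0, 0], 0], [[0, 0, -0.2], [0, 0, 0], 0]])

```text
time: 9.3
ee_pos: [0.5028, 0.1626, 0.1242]
eef_rot: [0.923, 0.129, 0.359, -0.05]
ft_force: [-0.6, 0.0, -4.9]
width: 0.0157
```

```bash
python3 - <<'E'
from mv import *
handle_now();print(np.round(read_state()["joint_positions"],3))
E
```

```text
handle board mm [101.1  10.4  44. ] lamp rot in board [0.    0.005 0.001] F board [-3.6  0.2 -3.4] t 9.3 w 0.01566593885505763
[ 0.926 -0.398 -1.238  2.416 -1.267  0.281 -0.581]
```

Unloaded, hooked at x≈101. Release; the lamp should settle down the slope.

Emit:
play_rows(moves=[[[0, 0, 0], [0, 0, 0], 2.6], [[0, 0, 0], [0, 0, 0], 2.6], [[0, 0, 0], [0, 0, 0], 2.6], [[0, 0, 0], [0, 0, 0], 2.6]])

```text
time: 9.8
ee_pos: [0.5029, 0.1626, 0.1242]
eef_rot: [0.923, 0.129, 0.359, -0.05]
ft_force: [-0.3, 0.6, -0.3]
width: 0.0262
```

```bash
python3 - <<'E'
from mv import *
import pickle
handle_now()
p=camera("wrist");pickle.dump(p,open("w8.pkl","wb"));save(p,"w8.png",1.4)
for x in (.095,.098,.101): print(x,[np.round(proj(p,bw(th,(x+a,.01+b,.006)))[0]*1.4).tolist() for a,b in((.093,.05),(.093,-.05),(.037,0),(.074,0))],np.round(proj(p,bw(th,(x+.032,.01,.052)))[0]*1.4))
E
```

```text
handle board mm [101.2  10.4  44. ] lamp rot in board [0.    0.005 0.001] F board [-0.3  0.7 -0.2] t 9.8 w 0.026213255683636933
0.095 [[266.0, 171.0], [529.0, 172.0], [397.0, 313.0], [397.0, 222.0]] [398. 369.]
0.098 [[265.0, 163.0], [530.0, 164.0], [397.0, 306.0], [397.0, 214.0]] [398. 360.]
0.101 [[265.0, 155.0], [530.0, 155.0], [397.0, 299.0], [397.0, 206.0]] [398. 351.]
```

View pics/w8.png

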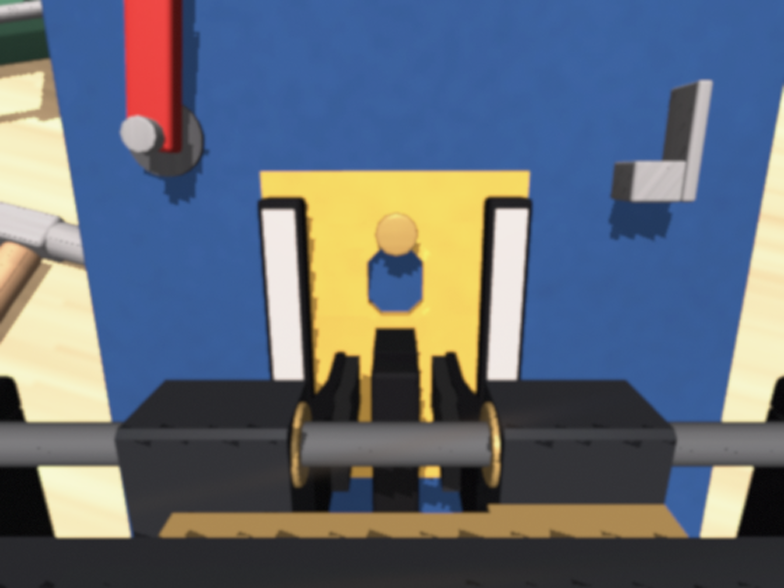

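Emit:
play_rows(moves=[[[0.3, 0, -1.5], [0, 0, 0], 2.6], [[1, 0, -4], [0, 0, 0], 2.6], [[3, 0, -8], [0, 0, 0], 3.6], [[6, 0, -11], [0, 0, 0], 4], [[6, 0, -11], [0, 0, 0], 4]])

```text
time: 10.48
ee_pos: [0.4736, 0.1552, 0.2441]
eef_rot: [0.923, 0.13, 0.359, -0.05]
ft_force: [0.9, 0.6, -0.4]
width: 0.0391
```

```bash
python3 - <<'E'
from mv import *
import pickle
handle_now();print(np.round(read_state()["joint_positions"],3))
p=camera("wrist");pickle.dump(p,open("w9.pkl","wb"));save(p,"w9.png",1.4)
t=camera("top");pickle.dump(t,open("t9.pkl","wb"));save(t,"t9c.png",4,(120,110,270,260))
for x in (.092,.095,.098): print(x,[np.round(proj(p,bw(th,(x+a,.01+b,.006)))[0]*1.4).tolist() for a,b in((.093,.05),(.093,-.05),(.037,0),(.074,0))],np.round(proj(p,bw(th,(x+.032,.01,.052)))[0]*1.4))
for c,pp in(("w",p),("t",t)): print(c,[(np.round(r["at"],1).tolist(),r["conf"]) for r in recognise(pp,"keeper_knob")])
for a in(1.3,1.4,1.5): print(a,[np.round(proj(q,bw(th,(.2+.1*np.sin(a),.095-.1*np.cos(a),.046)))[0],1).tolist() for q in(p,t)])
E
```

```text
handle board mm [155.2  11.2 155.3] lamp rot in board [0.002 0.005 0.002] F board [ 0.5  0.4 -0.9] t 10.475 w 0.03905401163375738
[ 0.149 -0.5   -0.5    2.346 -0.326  0.512 -1.455]
0.092 [[319.0, 264.0], [477.0, 264.0], [398.0, 347.0], [398.0, 293.0]] [398. 384.]
0.095 [[319.0, 259.0], [478.0, 259.0], [398.0, 343.0], [398.0, 288.0]] [398. 379.]
0.098 [[318.0, 254.0], [478.0, 255.0], [398.0, 339.0], [398.0, 284.0]] [398. 374.]
w [([184.4, 81.7], 0.96)]
t [([150.5, 163.3], 0.97), ([298.2, 138.8], 0.58)]
1.3 [[200.9, 40.2], [153.7, 163.9]]
1.4 [[186.5, 36.7], [149.6, 164.1]]
1.5 [[172.0, 34.7], [145.6, 164.7]]
```

View pics/w9.png

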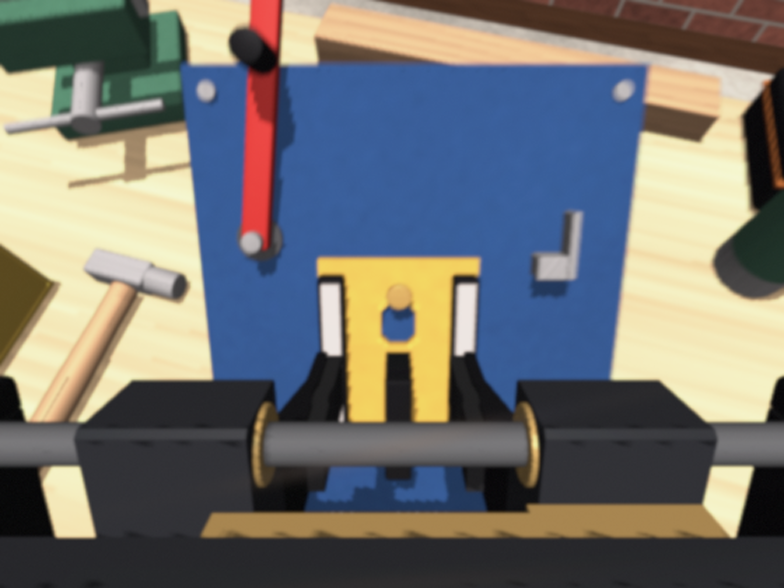

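View pics/t9c.png

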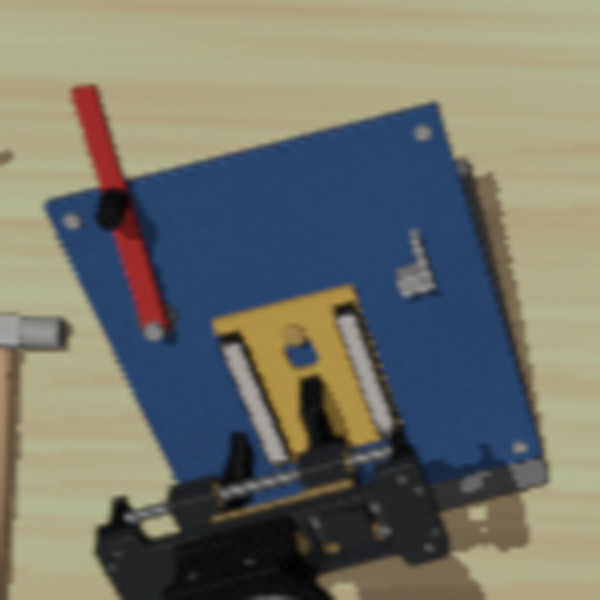

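```bash
cat >> mv.py <<'E'
def knob_pose(a,z=.026,r=.1,da=0):
    return tool_for((.2+r*np.sin(a),.095-r*np.cos(a),z),pitch=0,yaw=a-np.pi/2+da,off=np.zeros(3))
def tcp_board():
    s=read_state();Rt=R.from_quat(s["eef_rot"]).as_matrix();B=Rb(th[3]);b=B.T@(s["ee_pos"]-th[:3])
    L=B.T@Rt@F;v=b[:2]-[.2,.095]
    print("tcp board mm",np.round(b*1e3,1),"rot",np.round(R.from_matrix(L).as_rotvec(),3),"angle",round(np.arctan2(v[0],-v[1]),3),"r",round(np.hypot(*v)*1e3,1),"F board",np.round(B.T@s["ft_force"],1),"t",round(s["time"],2),"w",round(s["width"],4))
E
python3 - <<'E'
from mv import *
tcp_board();rel(*knob_pose(1.48,.085))
E
```

```text
tcp board mm [167.9  13.  142. ] rot [ 0.005 -0.043  0.004] angle -0.374 r 88.1 F board [-0.1  0.8 -1. ] t 10.68 w 0.04
shift cm [12.94 -7.21  6.3 ] rot [-0.007 -0.043  0.095] |d| 0.16099697097860263 |r|deg 5.963878512926142
```

Emit:
play_rows(moves=[[[4, -2.4, 1.5], [0, -0.02, 0.04], 4], [[8.5, -4.8, 3.5], [0, -0.043, 0.095], 4], [[12.9, -7.2, 6.3], [-0.007, -0.043, 0.095], 4], [[12.9, -7.2, 6.3], [-0.007, -0.043, 0.095], 4], [[12.9, -7.2, 6.3], [-0.007, -0.043, 0.095], 4]])

```text
time: 11.3
ee_pos: [0.5858, 0.2606, 0.2819]
eef_rot: [0.936, 0.084, 0.335, -0.062]
ft_force: [-0.5, -0.9, 0.3]
width: 0.04
```

```bash
python3 - <<'E'
from mv import *
import pickle
tcp_board();print(np.round(read_state()["joint_positions"],3))
p=camera("wrist");pickle.dump(p,open("w10.pkl","wb"));save(p,"w10.png",1.4)
for a in(1.4,1.48,1.56): print(a,[np.round(proj(p,bw(th,(.2+r*np.sin(a),.095-r*np.cos(a),z)))[0]*1.4,1).tolist() for r,z in((.1,.046),(.17,.015),(.13,.015))])
E
```

```text
tcp board mm [297.8  82.   83.9] rot [-0.003  0.003 -0.096] angle 1.439 r 98.6 F board [-0.4 -0.7  0.7] t 11.3 w 0.04
[ 0.571 -0.123 -1.078  1.95   0.115  0.578 -2.006]
1.4 [[404.5, 335.9], [415.3, 168.8], [408.1, 254.1]]
1.48 [[386.4, 335.3], [385.7, 167.8], [386.5, 253.4]]
1.56 [[368.2, 336.1], [356.1, 169.1], [365.0, 254.4]]
```

View pics/w10.png

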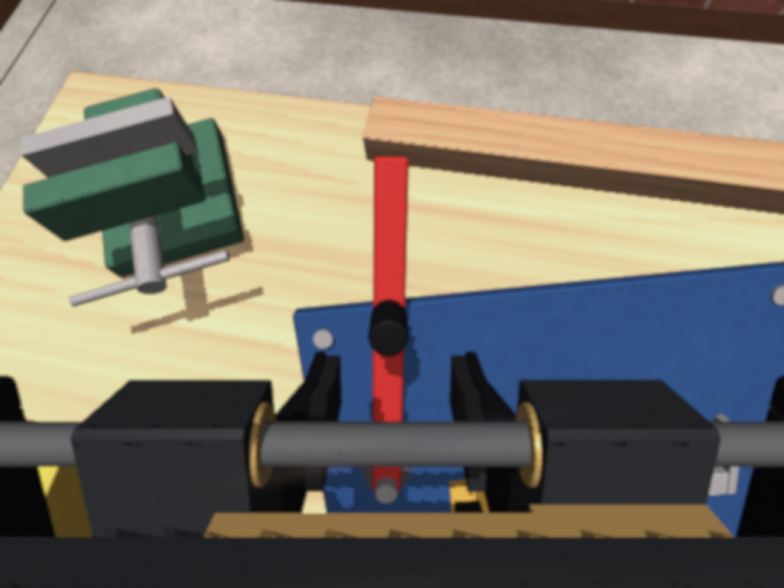

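```bash
python3 - <<'E'
from mv import *
rel(*knob_pose(1.472,.026))
E
```

```text
shift cm [ 0.16 -0.37  5.82] rot [0.005 0.002 0.003] |d| 0.058361436064003167 |r|deg 0.35338889031343945
```

Emit:
play_rows(moves=[[[0.1, -0.2, 2], [0, 0, 0], 4], [[0.1, -0.25, 4], [0, 0, 0], 4], [[0.1, -0.25, 5.6], [0, 0, 0], 4], [[0.1, -0.25, 5.6], [0, 0, 0], 4]])

```text
time: 11.85
ee_pos: [0.6199, 0.2737, 0.2395]
eef_rot: [0.936, 0.086, 0.335, -0.061]
ft_force: [0.5, 0.2, 0.3]
width: 0.0398
```

```bash
python3 - <<'E'
from mv import *
tcp_board()
p=camera("wrist");save(p,"w11.png",1.4)
tcp_board()
E
```

```text
tcp board mm [298.4  85.2  28.1] rot [-0.004  0.004 -0.093] angle 1.472 r 98.8 F board [ 0.6  0.1 -0.1] t 11.85 w 0.0398
tcp board mm [299.2  85.9  28.8] rot [-0.003  0.002 -0.092] angle 1.479 r 99.6 F board [ 0.  -0.1 -0.4] t 11.9 w 0.0398
```

View pics/w11.png

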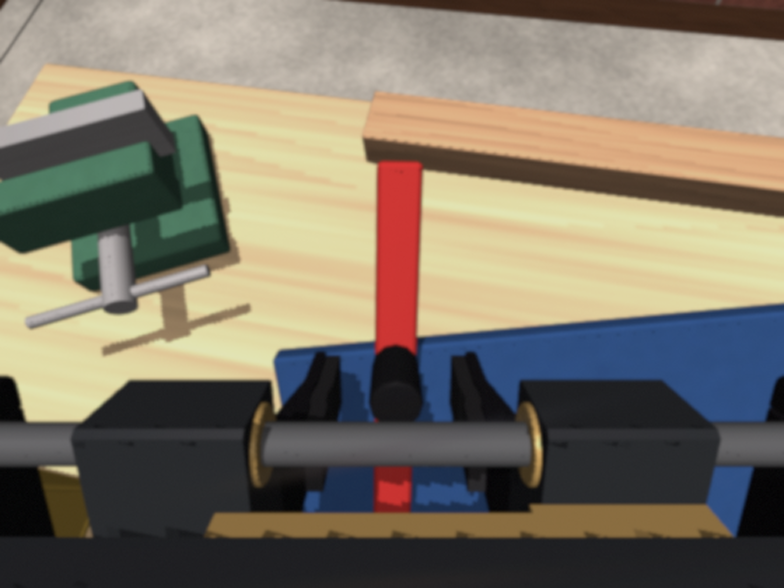

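Emit:
play_rows(moves=[[[0, 0, 0], [0, 0, 0], 0], [[0, 0, 0], [0, 0, 0], 0], [[0, 0, 0], [0, 0, 0], 0], [[0, 0, 0], [0, 0, 0], 0]], grip_force=10)

```text
time: 12.4
ee_pos: [0.621, 0.2747, 0.242]
eef_rot: [0.936, 0.086, 0.337, -0.061]
ft_force: [-4.3, -3.5, 4.9]
width: 0.0178
```

```bash
python3 - <<'E'
from mv import *
tcp_board()
for a in 1.475-.12*np.arange(1,8): print(round(a,3),end=" ");rel(*knob_pose(a,.028))
E
```

```text
tcp board mm [301.   85.9  29.1] rot [-0.003 -0.    -0.093] angle 1.481 r 101.4 F board [-0.8 -2.2  7. ] t 12.4 w 0.0178
1.355 shift cm [-0.22  1.26  0.12] rot [ 0.003 -0.001  0.123] |d| 0.0128156969070854 |r|deg 7.056126707169263
1.235 shift cm [-0.43  2.44  0.12] rot [ 0.003 -0.001  0.243] |d| 0.024784511433240553 |r|deg 13.930213085460439
1.115 shift cm [-0.79  3.58  0.12] rot [ 0.003 -0.001  0.363] |d| 0.03670389537761802 |r|deg 20.805227109643912
0.995 shift cm [-1.28  4.68  0.13] rot [ 0.003 -0.001  0.483] |d| 0.048501677454089925 |r|deg 27.680477575919827
0.875 shift cm [-1.9   5.7   0.13] rot [ 0.003 -0.002  0.603] |d| 0.06012922999188557 |r|deg 34.55582334205609
0.755 shift cm [-2.64  6.65  0.13] rot [ 0.003 -0.002  0.723] |d| 0.07154260056673584 |r|deg 41.431216948467515
0.635 shift cm [-3.49  7.5   0.13] rot [ 0.003 -0.002  0.843] |d| 0.0826997960221948 |r|deg 48.306637951364095
```

Emit:
play_rows(moves=[[[-0.12, 1.2, 0], [0, 0, 0.12], 0], [[-0.33, 2.4, 0], [0, 0, 0.24], 0], [[-0.69, 3.55, 0], [0, 0, 0.36], 0], [[-1.18, 4.65, 0], [0, 0, 0.48], 0], [[-1.8, 5.68, 0], [0, 0, 0.6], 0], [[-2.54, 6.63, 0], [0, 0, 0.72], 0], [[-3.4, 7.48, 0], [0, 0, 0.84], 0]])

```text
time: 13.28
ee_pos: [0.6095, 0.2037, 0.2251]
eef_rot: [0.902, -0.259, 0.291, -0.184]
ft_force: [-3.4, -1.3, 4.4]
width: 0.0178
```

```bash
python3 - <<'E'
from mv import *
tcp_board();print(np.round(read_state()["joint_positions"],3))
p=camera("wrist");save(p,"w12.png",1.4)
for a in (.5,.38,.26,.15,.06,0.02,0,-.02): print(round(a,3),end=" ");rel(*knob_pose(a,.028))
E
```

```text
tcp board mm [266.8  20.8  35.8] rot [ 0.006 -0.003 -0.838] angle 0.733 r 99.8 F board [ 0.1 -0.3  5.6] t 13.28 w 0.0178
[ 0.944 -0.044 -1.334  2.033  0.087  0.421 -2.602]
0.5 shift cm [-0.33  1.99  0.73] rot [-0.002 -0.001  0.224] |d| 0.02145373212577592 |r|deg 12.839171566416523
0.38 shift cm [-0.66  3.14  0.73] rot [-0.002 -0.     0.344] |d| 0.03291984184828303 |r|deg 19.71438506400922
0.26 shift cm [-1.13  4.24  0.73] rot [-0.003 -0.     0.464] |d| 0.04452304162878959 |r|deg 26.58974244903888
0.15 shift cm [-1.68  5.2   0.72] rot [-0.003 -0.     0.574] |d| 0.05510653282669295 |r|deg 32.892202718321045
0.06 shift cm [-2.2   5.93  0.72] rot [-0.003  0.     0.664] |d| 0.06367519873935479 |r|deg 38.0487793016741
0.02 shift cm [-2.45  6.24  0.72] rot [-0.003  0.     0.704] |d| 0.06744923787569888 |r|deg 40.34059457737761
0 shift cm [-2.59  6.39  0.72] rot [-0.003  0.     0.724] |d| 0.06932735434886288 |r|deg 41.486502848269744
-0.02 shift cm [-2.72  6.54  0.72] rot [-0.003  0.     0.744] |d| 0.07119920596571545 |r|deg 42.63241149575019
```

View pics/w12.png

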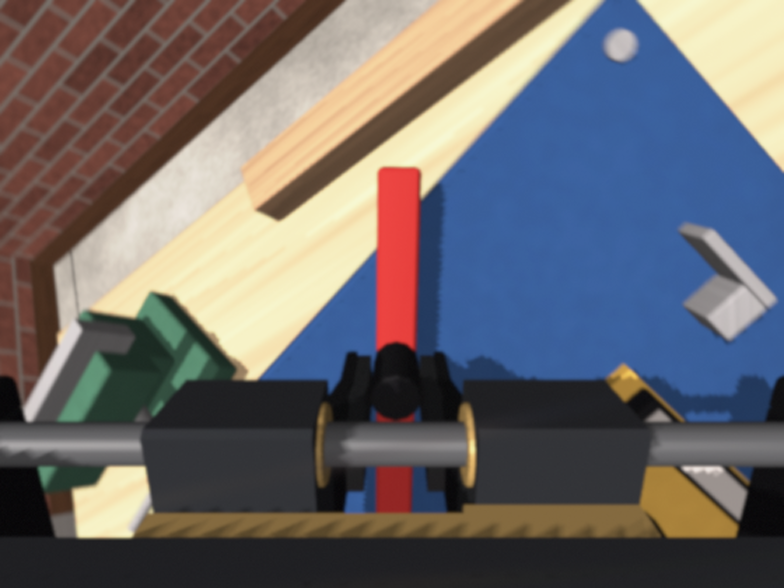

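Emit:
play_rows(moves=[[[0, 0, 0], [0, 0, -0.04], 4], [[0, 0, 0], [0, 0, -0.06], 4], [[0, 0, -0.5], [0, 0, -0.06], 4], [[0, 0, -2], [0, 0, -0.06], 4], [[0, 0, -5], [0, 0, -0.1], 4]])

```text
time: 13.95
ee_pos: [0.5777, 0.1945, 0.2635]
eef_rot: [0.915, -0.213, 0.299, -0.169]
ft_force: [-0.3, 0.3, -1.5]
width: 0.0396
```

```bash
python3 - <<'E'
from mv import *
tcp_board();print(np.round(read_state()["joint_positions"],3))
# pusher target: yaw 0, upslope of the knob
rel(*tool_for((.266+.024+.012,.020,.08),pitch=0,yaw=0,off=np.zeros(3)))
E
```

```text
tcp board mm [266.1  20.7  86.4] rot [ 0.006 -0.001 -0.736] angle 0.727 r 99.5 F board [-1.1  0.4 -1. ] t 13.95 w 0.0396
[ 0.712 -0.248 -1.016  2.056 -0.315  0.527 -2.178]
shift cm [ 2.7  -2.35  0.65] rot [-0.006 -0.001 -0.736] |d| 0.03642450912334988 |r|deg 42.14934388351815
```

Emit:
play_rows(moves=[[[0.7, -0.6, 0], [0, 0, -0.18], 2], [[1.4, -1.2, 0], [0, 0, -0.36], 0], [[2.1, -1.8, 0], [0, 0, -0.54], 0], [[2.7, -2.35, 0], [-0.006, 0, -0.736], 0], [[2.7, -2.35, 0], [-0.006, 0, -0.736], 0], [[2.7, -2.35, 0], [-0.006, 0, -0.736], 0]], grip_force=20)

```text
time: 14.7
ee_pos: [0.6046, 0.2013, 0.2863]
eef_rot: [0.931, 0.128, 0.34, -0.047]
ft_force: [0.2, 0.5, 0.2]
width: 0.0007
```

```bash
python3 - <<'E'
from mv import *
tcp_board();print(np.round(read_state()["joint_positions"],3))
rel(*tool_for((.266+.036,.020,.027),pitch=0,yaw=0,off=np.zeros(3)))
t=camera("top");save(t,"t13.png",4,(120,110,270,260))
p=camera("wrist");save(p,"w13.png",1.4)
E
```

```text
tcp board mm [302.1  19.8  86. ] rot [-0.002 -0.002 -0.004] angle 0.936 r 126.7 F board [ 0.4  0.4 -0. ] t 14.7 w 0.0007
[ 0.611 -0.146 -0.965  1.967 -0.082  0.562 -1.637]
shift cm [-0.02 -0.03  5.9 ] rot [ 0.002 -0.002 -0.004] |d| 0.05898520455758859 |r|deg 0.25783390676871154
```

View pics/w13.png

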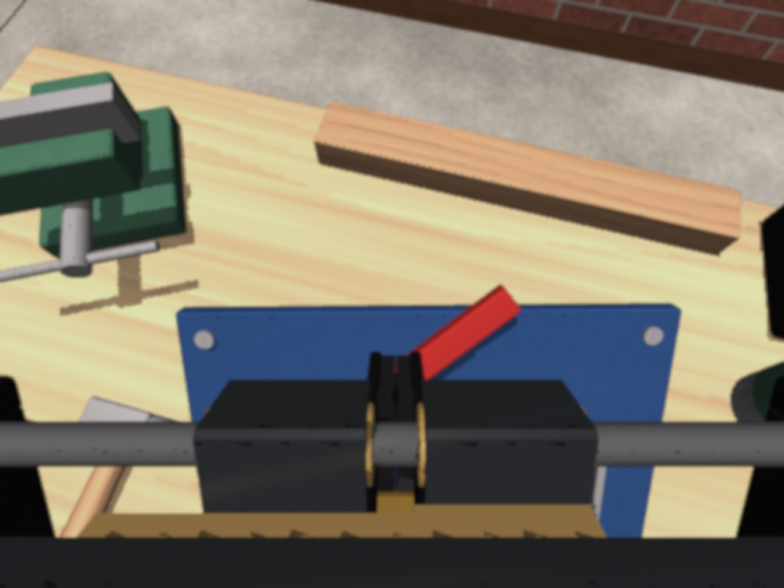

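View pics/t13.png

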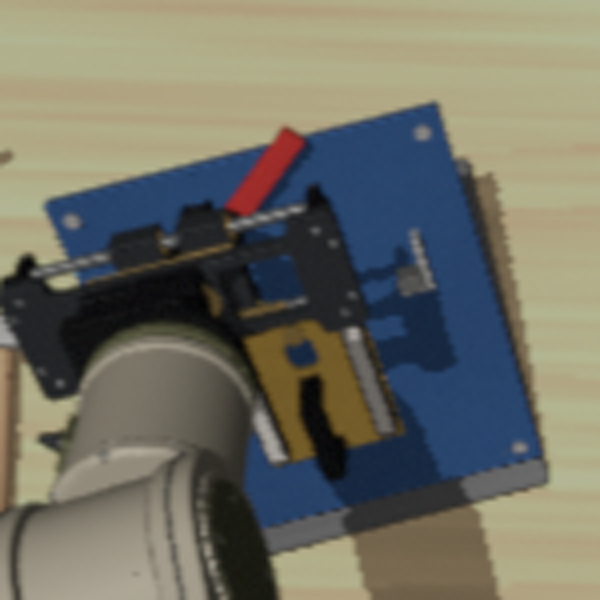

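Emit:
play_rows(moves=[[[0, 0, 2.5], [0, 0, 0], 0], [[0, 0, 5], [0, 0, 0], 0], [[0, 0, 5.8], [0, 0, 0], 0], [[0, 0, 5.8], [0, 0, 0], 0]])

```text
time: 15.3
ee_pos: [0.6408, 0.2107, 0.2413]
eef_rot: [0.931, 0.128, 0.339, -0.047]
ft_force: [-0.6, -0.1, 0.2]
width: 0.0006
```

```bash
python3 - <<'E'
from mv import *
tcp_board();p=camera("wrist");save(p,"w14.png",1.4)
for a in (.7,.6,.5,.4,.3,.2,.1,0): print(a,end=" ");rel(*tool_for((.2+.1*np.sin(a)+.0185,.095-.1*np.cos(a),.027),pitch=0,yaw=0,off=np.zeros(3)))
E
```

```text
tcp board mm [301.8  19.   27.6] rot [-0.002 -0.001 -0.003] angle 0.929 r 127.0 F board [-0.4  0.1  0.5] t 15.3 w 0.0006
0.7 shift cm [-1.93  0.06  0.1 ] rot [ 0.002 -0.002 -0.002] |d| 0.019324307187769344 |r|deg 0.19173704279436377
0.6 shift cm [-2.72  0.67  0.1 ] rot [ 0.002 -0.002 -0.002] |d| 0.02805882414188659 |r|deg 0.19173704279436377
0.5 shift cm [-3.57  1.19  0.1 ] rot [ 0.002 -0.002 -0.002] |d| 0.03769372361433081 |r|deg 0.19173704279436377
0.4 shift cm [-4.47  1.63  0.1 ] rot [ 0.002 -0.002 -0.002] |d| 0.04761991702053049 |r|deg 0.19173704279436377
0.3 shift cm [-5.41  1.97  0.1 ] rot [ 0.002 -0.002 -0.002] |d| 0.05761384695787599 |r|deg 0.19173704279436377
0.2 shift cm [-6.38  2.22  0.1 ] rot [ 0.002 -0.002 -0.002] |d| 0.06756778200620096 |r|deg 0.19173704279436377
0.1 shift cm [-7.37  2.37  0.09] rot [ 0.002 -0.002 -0.002] |d| 0.0774167668605855 |r|deg 0.19173704279436377
0 shift cm [-8.37  2.43  0.09] rot [ 0.002 -0.002 -0.002] |d| 0.08711452019253428 |r|deg 0.19173704279436377
```

View pics/w14.png

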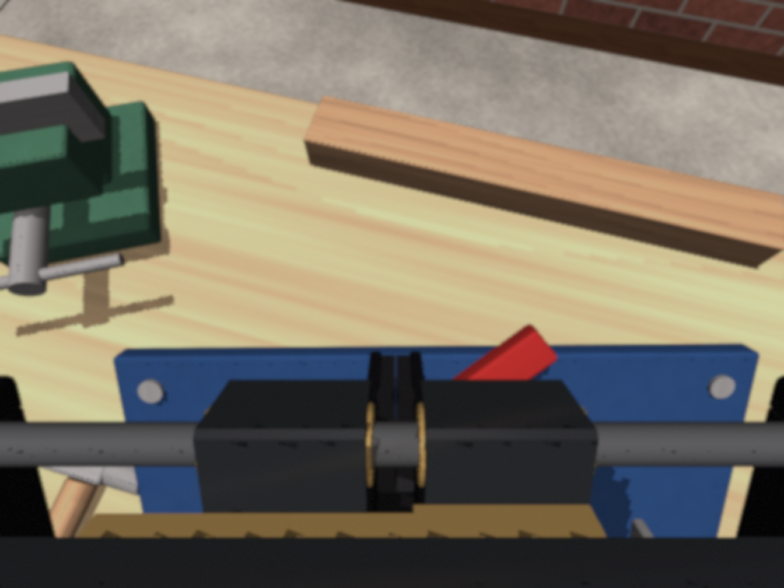

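Emit:
play_rows(moves=[[[-1.5, 0.1, 0], [0, 0, 0], 0], [[-2.4, 0.6, 0], [0, 0, 0], 0], [[-3.3, 1.1, 0], [0, 0, 0], 0], [[-4.2, 1.55, 0], [0, 0, 0], 0], [[-5.1, 1.9, 0], [0, 0, 0], 0], [[-6, 2.15, 0], [0, 0, 0], 0], [[-6.9, 2.3, 0], [0, 0, 0], 0]])

```text
time: 16.23
ee_pos: [0.5968, 0.174, 0.1988]
eef_rot: [0.93, 0.128, 0.341, -0.046]
ft_force: [1.8, -0.2, 0.8]
width: 0.0003
```

```bash
python3 - <<'E'
from mv import *
import pickle
tcp_board();p=camera("wrist");save(p,"w15.png",1.4);print(np.round(read_state()["joint_positions"],3))
t=camera("top");save(t,"t15.png",4,(120,110,270,260))
for a in (.1,.05,0): print(a,end=" ");rel(*tool_for((.2+.1*np.sin(a)+.0185,.095-.1*np.cos(a),.027),pitch=0,yaw=0,off=np.zeros(3)))
for a in(0,.1,.2): print(a,[np.round(proj(p,bw(th,(.2+r*np.sin(a)+d*np.cos(a),.095-r*np.cos(a)+d*np.sin(a),.015)))[0]*1.4).tolist() for r,d in((.14,.008),(.172,.008))])
E
```

```text
tcp board mm [234.3  -4.3  28.6] rot [-0.004 -0.004 -0.001] angle 0.333 r 105.1 F board [ 1.8 -0.7 -0.5] t 16.23 w 0.0003
[ 0.722 -0.067 -1.07   2.117  0.013  0.358 -1.675]
0.1 shift cm [-0.47  0.02  0.14] rot [ 0.004 -0.002 -0.001] |d| 0.004931956744043797 |r|deg 0.2857567455743546
0.05 shift cm [-0.97  0.05  0.14] rot [ 0.004 -0.002 -0.001] |d| 0.00982404271679418 |r|deg 0.2857567455743546
0 shift cm [-1.47  0.07  0.14] rot [ 0.004 -0.002 -0.001] |d| 0.014787114515603899 |r|deg 0.2857567455743546
0 [[495.0, 421.0], [573.0, 421.0]]
0.1 [[494.0, 390.0], [574.0, 383.0]]
0.2 [[488.0, 359.0], [570.0, 344.0]]
```

View pics/w15.png

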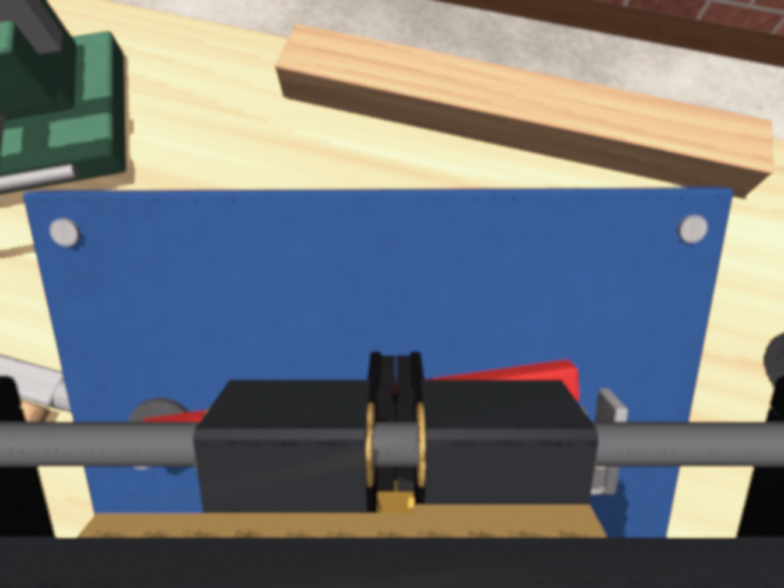

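View pics/t15.png

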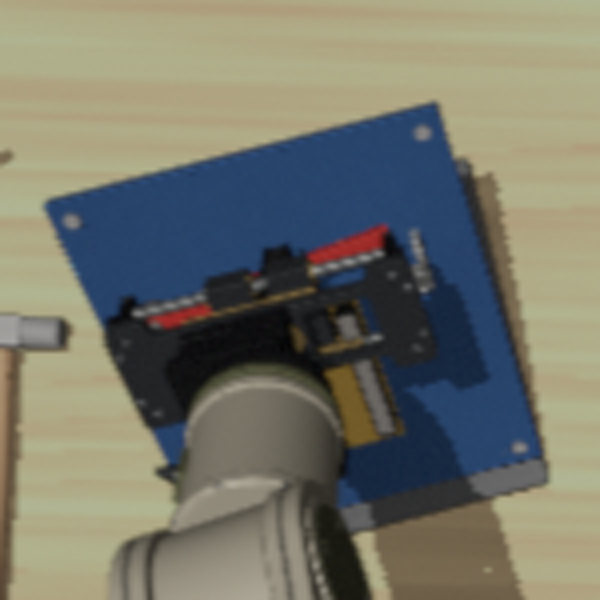

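Emit:
play_rows(moves=[[[-0.6, 0.03, 0.1], [0, 0, 0], 0], [[-1.1, 0.06, 0.1], [0, 0, 0], 0], [[-1.4, 0.07, 0.1], [0, 0, 0], 0], [[-1.5, 0.07, 0.1], [0, 0, 0], 0], [[-1.55, 0.07, 0.1], [0, 0, 0], 0]])

```text
time: 16.95
ee_pos: [0.587, 0.171, 0.1882]
eef_rot: [0.93, 0.129, 0.341, -0.047]
ft_force: [6.9, 1.4, 1.1]
width: 0.0004
```

```bash
python3 - <<'E'
from mv import *
tcp_board();p=camera("wrist");save(p,"w16.png",1.4)
for a in(0,.05,.1): print(a,[np.round(proj(p,bw(th,(.2+r*np.sin(a)+d*np.cos(a),.095-r*np.cos(a)+d*np.sin(a),.015)))[0]*1.4).tolist() for r,d in((.14,.008),(.172,.008))])
E
```

```text
tcp board mm [219.7  -4.5  27.2] rot [-0.002 -0.005 -0.001] angle 0.195 r 101.4 F board [ 6.  -0.6 -3.7] t 16.95 w 0.0004
0 [[498.0, 390.0], [578.0, 390.0]]
0.05 [[497.0, 374.0], [579.0, 371.0]]
0.1 [[496.0, 358.0], [579.0, 351.0]]
```

View pics/w16.png

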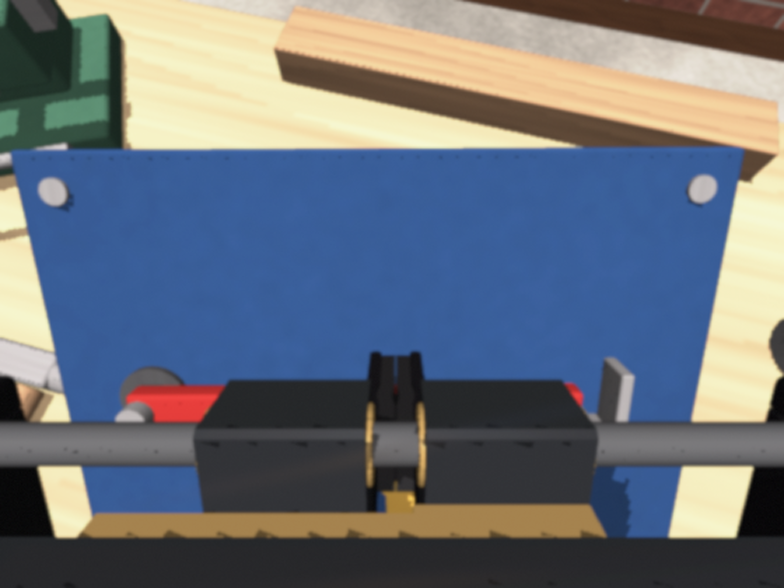

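Emit:
play_rows(moves=[[[-0.15, 0, 0], [0, 0, 0], 0], [[-0.25, 0, 0], [0, 0, 0], 0], [[-0.25, 0, 0], [0, 0, 0], 0]])

```text
time: 17.38
ee_pos: [0.5866, 0.171, 0.1884]
eef_rot: [0.929, 0.129, 0.343, -0.047]
ft_force: [13.6, 3.3, 1.7]
width: 0.0005
```

```bash
python3 - <<'E'
from mv import *
tcp_board()
E
```

```text
tcp board mm [219.5  -4.4  27.5] rot [-0.002 -0.009 -0.001] angle 0.194 r 101.3 F board [11.9 -0.5 -7.7] t 17.38 w 0.0005
```

Hard stop reached: force rises, no further motion. Back off upslope, then retract and inspect.

Emit:
play_rows(moves=[[[0.8, 0, 0], [0, 0, 0], 0], [[1.5, 0, -0.5], [0, 0, 0], 0], [[1.5, 0, -4], [0, 0, 0], 0], [[0.5, 0, -9], [0, 0, 0], 0], [[-1, 3, -14], [0, 0, 0], 0], [[-3, 8, -17], [0, 0, 0], 0], [[-3, 13, -19], [0, 0, 0], 0], [[-3, 16, -19], [0, 0, 0], 0]])

```text
time: 18.38
ee_pos: [0.4872, -0.024, 0.3128]
eef_rot: [0.93, 0.13, 0.341, -0.047]
ft_force: [0.0, 0.1, -0.2]
width: 0.0003
```

```bash
python3 - <<'E'
from mv import *
import pickle
tcp_board()
t=camera("top");save(t,"t17.png",1.4);save(t,"t17c.png",5,(130,120,270,240))
p=camera("wrist");save(p,"w17.png",1.4)
pred=lambda q,L:np.round((proj(q,bw(th,np.array(L)))-[130,120])*5).astype(int).tolist()
print("lamp corners top",pred(t,[(.188,.06,.006),(.188,-.04,.006),(.058,-.04,.006),(.058,.06,.006)]))
print("bar a=0 ends",pred(t,[(.208,-.077,.015),(.192,-.077,.015)]),"a=.06",pred(t,[(.2+.172*.06+.008,-.077,.015)]))
print([(q,np.round(recognise(t,q)[0]["at"],1)) for q in("tape","mug","hammer","spray_can")])
E
```

```text
tcp board mm [ 185.4 -164.8  218.6] rot [-0.001 -0.004  0.   ] angle -0.056 r 260.2 F board [-0.1  0.1 -0.2] t 18.38 w 0.0003
lamp corners top [[215, 351], [388, 307], [453, 489], [291, 530]]
bar a=0 ends [[442, 268], [450, 293]] a=.06 [[437, 252]]
[('tape', array([295.1, 257.9])), ('mug', array([128.8, 288.2])), ('hammer', array([118. , 226.2])), ('spray_can', array([295.5, 137.3]))]
```

View pics/t17c.png

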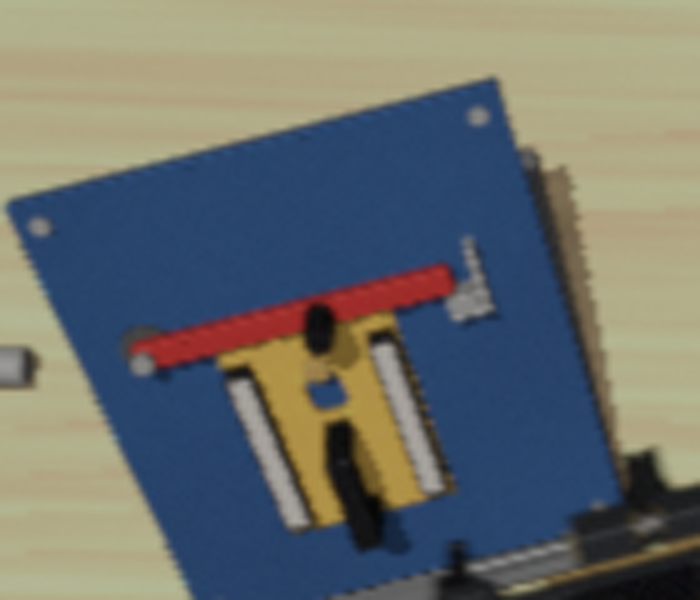

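View pics/w17.png

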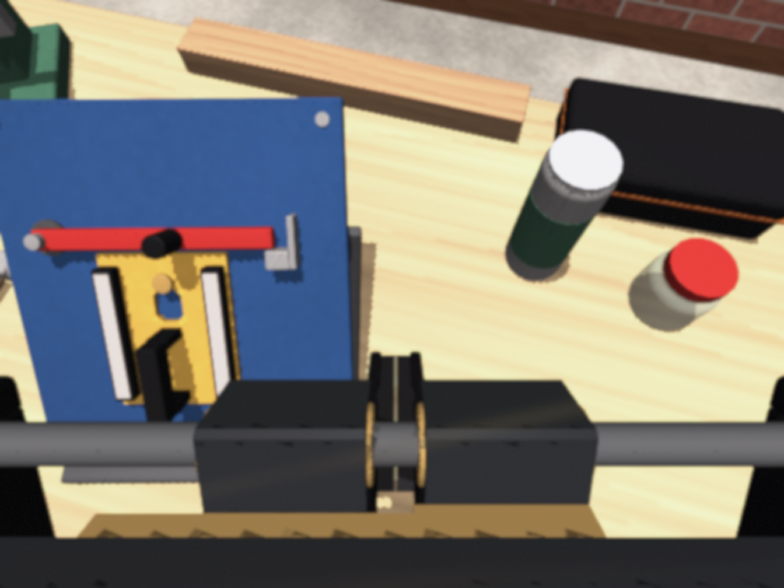

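View pics/t17.png

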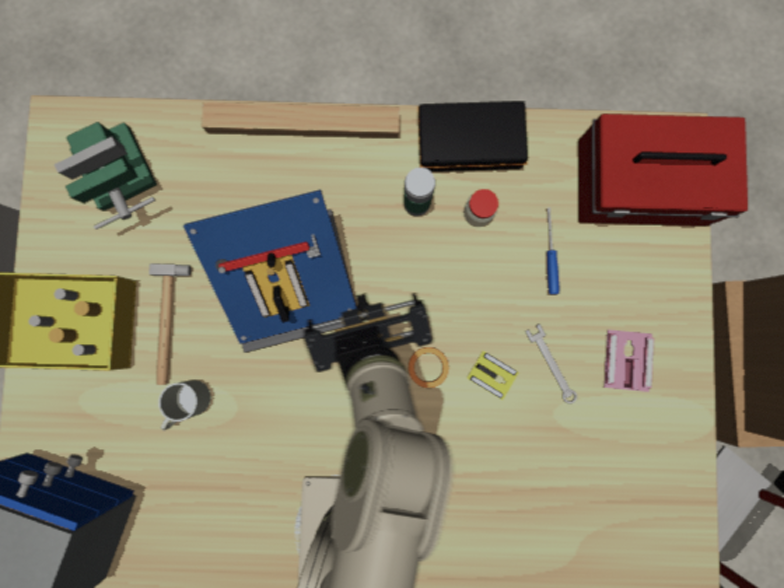

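Emit:
play_rows(moves=[[[0, 0, 0], [0, 0, 0], 0], [[0, 0, 0], [0, 0, 0], 0]])

```text
time: 18.92
ee_pos: [0.4875, -0.0226, 0.3115]
eef_rot: [0.93, 0.129, 0.34, -0.046]
ft_force: [0.1, 0.4, 0.3]
width: 0.0005
```

```bash
python3 -c "
from bench import *
print(close_job())"
```

```text
the job is handed in; nothing more can be done
None
```

The lamp hangs on the stud and the keeper bar is shut. I handed the job in at about 19 s of the 72 s allowed; it gave no verdict.

**What I did:**
- I picked up the larger yellow lamp and found the stud about 10 mm left of the slot middle by looking through the keyhole.
- I slipped the keyhole over the stud and slid the lamp down to about board x = 101 mm, where the arm reached its joint limits. I released it there and it slid the rest of the way home by itself.
- I swung the keeper half shut by gripping its knob, then pushed it against its stop with closed fingers.

**Last checks:**
- **Lamp:** after release, the wrist view put the handle at board x of about 95 mm and y of about 10 mm, square on the face. In the last top view its lower edge was within a pixel or two of the predicted home position.
- **Keeper:** the bar's end matched an angle of about 0. While I pushed it home, the force rose to about 12 N with no further movement.
- **Other things:** in the last top view the bystanders looked unmoved, and the arm was clear with about 0 N on the tool.

**What disagreed:**
- While sliding the lamp down near those joint limits, it pressed on the face with about 56 N at the wrist. That is under the 120 N wrist limit, and the load passed through the held lamp rather than the arm or gripper body.
- While swinging the keeper, the last joint read −2.602 rad against its −2.6 limit. No fault was reported and I turned it back at once.

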